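# Clip a glazed test tile into the sloping carving stand

### The job

Load the blue-glazed tile into the sloping carving stand: swing the sprung clip up until it stays open by itself, then slide the tile, glaze up, along the rubber-faced rest and under the open clip until its short edge is squarely and centrally up against the fence, and then bring the clip down onto it under control and let go. The tile is brittle: do not drop it, do not ram it hard into the fence and do not let the clip snap down on it; leave the white tile, the cup, the spray bottle and the wooden tool where they are.

Things in the scene. Friction and masses are not known exactly. Their poses are not given: they have to be found in the camera images.
- stand: Carving stand, fixed: a pale wooden base 190 x 110 mm and a wooden desk plate 200 x 110 mm above it that slopes at 28 degrees, rising along the stand's +x (seen in plan). Origin: centre of the base's underside, on the bench; x level up-slope, y to the left across the slope, z up.
- rest_end (a point): Middle of the lower end of the rest, on its surface; same axes as stand. The rest is a black rubber-faced bar along the desk's middle line, 40 mm wide, 134 mm long, its surface 12 mm above the desk plate. The tile lies lengthwise on it and overhangs it 10 mm on either side. Rubber grips: a tile let go on the rest does not slide.
- bracket: Aluminium bracket on the slope's upper part, fixed; it carries the fence: a steel cross bar 84 mm wide, 7 mm high above the rest, with a brass screw 16 mm high at 36 mm either side. Origin: middle of the rest's surface where the fence's down-slope face lies at its lowest setting. Axes: x up-slope along the rest, y left, z square out of the rest.
- fence_range (a point): Same axes as bracket, 18 mm up-slope of its origin: where the fence's face lies at its highest setting. The fence is locked somewhere between, differently each time; its place is not reported, so see or feel it. It holds far more than the pushes needed. A tile fully home has its centre 50 mm down-slope of the face and its underside on the rest (bracket z = 0).
- clip (a joint): Angle of the sprung clip, rad: 0 shut on the empty rest, about 0.14 on a tile, 1.1 fully open (stop). Over-centre spring: below 0.55 it pulls shut, above 0.55 it holds the clip open by itself, with some 0.8 N m per rad away from 0.55 (about 7 N at the ball at either end, about 6 N on the tile). Let go below 0.55 it snaps shut.
- clip_ball (a point): Centre of the clip's red ball knob, 20 mm in diameter, on an 8 mm stem 30 mm from the clip's 18 mm wide steel arm, at its free end. Pinched from any side it turns freely in the fingers. Axes turn with the clip. In the bracket's axes at clip angle q it lies from the hinge at x = -57 cos q + 30 sin q, z = 57 sin q + 30 cos q (mm).
- clip_hinge (a point): Middle of the clip's hinge pin, over the middle line of the slope, up-slope of the fence and 20 mm above the rest's surface. The pin lies along the bracket's y axis. Axes turn with the clip.
- clip_foot (a point): Underside of the clip's rubber foot (a roll 10 mm thick, 20 mm wide), which presses on the tile 12 to 34 mm inside its upper edge. In the bracket's axes at clip angle q it lies from the hinge at x = -57 cos q - 20 sin q, z = 57 sin q - 20 cos q (mm); fully open it stands about 60 mm above the rest, roughly over the fence.
- tile_blue: The tile to load: flat terracotta, 100 mm (x) by 60 mm (y) by 8 mm (z), about 95 g, deep blue glaze on its upper face. Origin: centre of its underside. Starts glaze up on one slat of the drying rack, lengthwise along it; either end may go to the fence. The slat is 34 mm wide, so the long edges overhang 13 mm and can be gripped across the 60 mm.
- tile_blue_top (a point): Middle of the blue tile's glazed face, 8 mm from the origin along the tile's z.
- tile_white: A like tile with white glaze, on the other slat; to be left alone. Origin: centre of its underside.
- rack: Drying rack, fixed: plywood board 150 x 250 x 10 mm with two wooden slats (130 x 34 mm, 16 mm high) along its x axis at y = +65 and -65 mm; the tiles lie on the slats, undersides 26 mm above the bench. Origin: centre of its underside.
- sprayer: Amber spray bottle with a black trigger head, 60 mm in diameter, 139 mm high, standing on the bench; to be left alone. Origin: centre of its underside.
- wheel: Dark banding wheel (turntable), fixed, 160 mm in diameter and 48 mm high. Origin: centre of its underside.
- cup: Terracotta cup, 68 mm in diameter and 75 mm high, standing on the banding wheel; to be left alone. Origin: centre of its underside.
- rib: Wooden modelling tool lying on the bench, about 150 mm long (along its x) and 16 mm wide; to be left alone. Origin: mid-length, on the bench.
Things that resemble listed ones, but are neither listed nor needed, are in the scene too. Leave any turquoise or yellow look-alike of the tile_blue alone.

How it is judged:
By the outcome, as a careful person would: the job done as asked, in the order asked, and still so for the second after the job is handed in, with the robot touching nothing.
It also fails if it takes over 67 s, if anything falls off the work surface, if the arm or the gripper's body presses on something with over 40 N, if the wrist force passes 120 N, or if a joint passes its speed limit or range.

### The arm

A 7-joint arm with a two-finger parallel gripper is mounted at the origin on the work surface. World frame = base frame: x ahead of the robot, y to its left, z up, the work surface at z = 0. Lengths are in m, angles in rad, forces in N, time in s.
With the tool pointing down it reaches from about 0.4 to 0.85 m from the base axis. Payload 10.4 kg.
Tool frame: the origin (TCP) lies at the very end of the fingers, on their centre line; the grasp point (between the pads) lies 19 mm behind it; z points along the fingers, y is the line along which they close (so a half turn about z gives the same grasp; the last joint's range is limited). The gripper opens to 85 mm and grips with 20 to 120 N. Pads are 22 mm wide; open, the fingers measure 114 mm over their backs; the gripper's body (76 mm by 85 mm) begins 54 mm behind the grasp point. The pads swing forward as they close: fully open they stand 13 mm farther back than shut.
Start: joints at [-1.147, 0.332, -0.065, 1.46, 0.022, 1.35, -0.088], TCP at [0.27, 0.564, 0.231] pointing down, gripper open.
Joint ranges: [-2.6, 2.6], [-0.5, 2.12], [-1.47, 1.34], [0.16, 2.42], [-1.27, 4.41], [0.06, 2.06], [-2.6, 2.6]. Speed limits (rad/s): [2.22, 2.22, 2.79, 2.79, 3.14, 3.14, 3.14].

### API

Orientations are given as a unit quaternion [w, x, y, z].
In Python, from rig import manip gives the robot as it stands.
- The arm moves only by the tool servo_tool, never from a script. Its argument "targets" is a list of rows, each an object with "delta_pos": the shift along the tool's x, y, z in mm, a list of three; "yaw": the turn about the tool's z in rad. A call has exactly 5 rows; each row shifts and turns the commanded pose from where the row before left it, along the tool's axes as they then stand; what a row does not reach is not made up. A row lasts 1/10 s, in which the tool goes at most 50 mm and 8.59 degrees, less where a joint would pass 70% of its speed; a pose out of reach is approached as far as the arm can. A call is refused whole if a number of a shift passes 50 or a number of a turn 0.15, either way. A call with a gripper value outside its range is refused whole. "gripper" is the closure, from 0 (fully open) to 1 (shut), set as the call begins (left out, the last holds). The fingers move at their own pace and stop on an object; the grip force is fixed at half the most. Time passes only in rows, so rows that do not move let the fingers close, or fill a call up. It gives the time, the measured TCP pose, the force, the opening and the grip force at its end, in the units of the state.
- manip.get_state(): the state, without advancing time (a new reading comes with each control period).
- manip.read_camera(name): name is "scene" or "top"; returns a dict with "image" (480x640x3 uint8, red, green, blue), "fx", "fy", "cx", "cy" (pixels), "eye" and "rotation" of the camera in the world. Camera axes: x right, y up, looking along -z (the intrinsics and any distortion apply to the point x, -y, -z); pixel columns grow to the right and rows downward; lengths in m; the calibration is good to about 2 mm. A picture is of the moment at which its call begins. There is no depth.
- manip.close_job(): hands the job in; it is judged then, once.
The state is a dict: "time": time; "q": joint angles; "qd": joint speeds; "effort": joint torques, N m; "tcp_pos": TCP position; "ee_rot": TCP orientation; "wrist_force": force on the tool from outside, world axes, zero at the start; "torque": the same for the moment, N m; "finger_gap": opening from 0.0 (shut) to 1.0 (fully open); "finger_force": force on a finger pad.
Only numpy, scipy, OpenCV 4.12 (cv2) and the standard library are available. Lean on these libraries where they do the work, as an engineer would, in place of code of your own. Each camera call takes 0.05 s, during which the arm holds its last target. There are 200 camera calls.

## Working session

There is one attempt and no reset: what is moved stays moved. The work goes in short steps, Python scripts to look and compute and a tool call to move; the robot and the scene stay as the last step left them, time stands still between calls to the robot, and variables do not carry over. Pictures are saved under pics/ and viewed, at most 10 in all, crops included, and the job is handed in when it is done.

Besides the shell and the picture viewer there is one more tool, called after "Call:" by a JSON object that holds its "fn" and its "kwargs", one argument or row to a line. servo_tool: Moves the arm, as the interface text tells. Its arguments: {"type":"object","properties":{"targets":{"type":"array","items":{"type":"object","properties":{"delta_pos":{"type":"array","items":{"type":"number"}},"yaw":{"type":"number"}}}},"gripper":{"type":"number"}},"required":["targets"]}

```bash
mkdir -p pics; ls; python3 - <<'E'
from rig import manip
import cv2
s=manip.get_state(); print({k:(v if not hasattr(v,'round') else v.round(4)) if k!='x' else 0 for k,v in s.items()})
for n in("scene","top"):
    c=manip.read_camera(n); cv2.imwrite(f"pics/{n}0.png",c["image"][...,::-1])
    print({k:v for k,v in c.items() if k!="image"})
E
```

```text
pics
{'time': 0.0, 'q': array([-1.1466,  0.3329, -0.0647,  1.461 ,  0.0216,  1.3499, -0.0885]), 'qd': array([ 0.0005, -0.0008, -0.001 ,  0.0003, -0.0008,  0.0012, -0.0005]), 'effort': array([-4.0000e-04, -6.2546e+01,  4.8800e-02, -3.9158e+01,  1.6200e-02,
        1.0300e-02, -0.0000e+00]), 'tcp_pos': array([0.2699, 0.5633, 0.2305]), 'ee_rot': array([-1.000e-04,  2.215e-01,  9.752e-01, -7.000e-04]), 'wrist_force': array([0.438 , 1.4709, 0.5639]), 'torque': array([-0.0262, -0.0188, -0.0031]), 'finger_force': 0.0, 'finger_gap': 0.9973898202784974}
{'fx': 531.3824505707416, 'fy': 531.3824505707416, 'cx': 315.77977030545236, 'cy': 228.5333433344599, 'eye': array([1.13346591, 0.48443462, 1.02016064]), 'rotation': array([0.41416057, 0.13964293, 0.29931701, 0.84816284])}
{'fx': 515.6874244009493, 'fy': 515.6874244009493, 'cx': 326.037320565369, 'cy': 241.2924291280544, 'eye': array([0.47484547, 0.02773465, 1.19510943]), 'rotation': array([-0.70178401, -0.02960101,  0.02492614,  0.71133794])}
```

View pics/scene0.png

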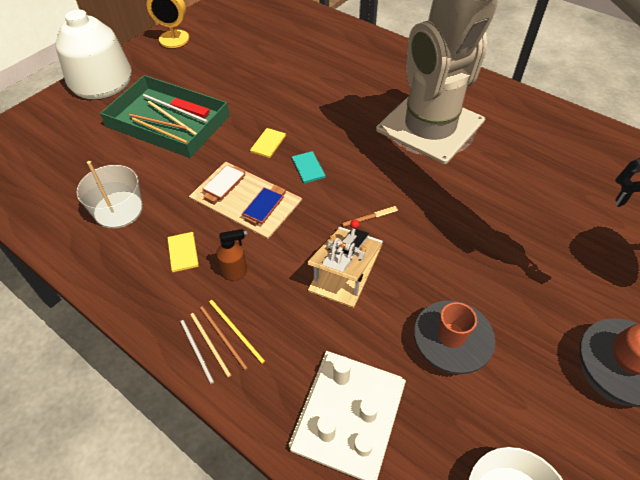

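View pics/top0.png

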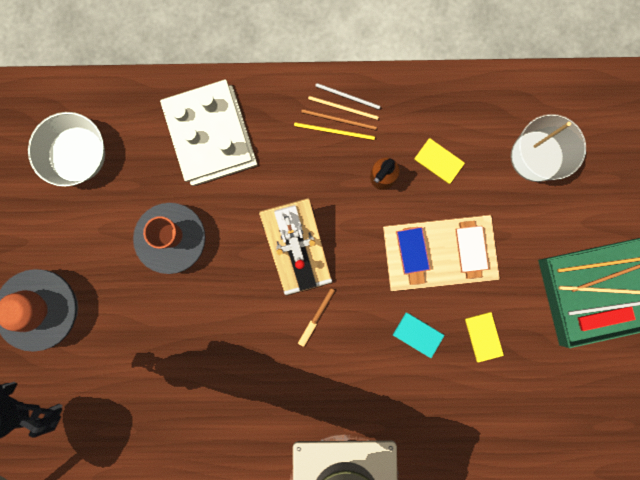

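Candidates for the target, in top-image pixels: deep blue tile on the rack at (413,250), white tile on the rack (472,250), turquoise look-alike (419,335), yellow look-alikes (440,160) and (484,337). The description fits the blue tile on the slat at (413,250). Next I take close crops of it and the stand (around (295,247)), and measure.

```bash
cat > h.py <<'E'
from rig import manip
import cv2, numpy as np
from scipy.spatial.transform import Rotation as R
def cam(n):
    c=manip.read_camera(n); w,x,y,z=c["rotation"]; c["R"]=R.from_quat([x,y,z,w]).as_matrix(); return c
def ray(c,p):
    d=np.array([(p[0]-c["cx"])/c["fx"],-(p[1]-c["cy"])/c["fy"],-1]); d=c["R"]@d; return d/np.linalg.norm(d)
def onz(c,p,z):
    d=ray(c,p); return c["eye"]+d*(z-c["eye"][2])/d[2]
def proj(c,X):
    v=c["R"].T@(np.asarray(X)-c["eye"]); return np.array([c["cx"]+c["fx"]*v[0]/-v[2],c["cy"]-c["fy"]*v[1]/-v[2]])
def tri(cs,ps):
    A=0;b=0;
    for c,p in zip(cs,ps):
        d=ray(c,p);M=np.eye(3)-np.outer(d,d);A=A+M;b=b+M@c["eye"]
    X=np.linalg.solve(A,b); return X,[np.linalg.norm((np.eye(3)-np.outer(ray(c,p),ray(c,p)))@(X-c["eye"])) for c,p in zip(cs,ps)]
def mask(c,lo,hi,box):
    h=cv2.cvtColor(c["image"],cv2.COLOR_RGB2HSV); m=cv2.inRange(h,lo,hi); k=np.zeros_like(m); x0,y0,x1,y1=box; k[y0:y1,x0:x1]=m[y0:y1,x0:x1]
    n,l,s,ce=cv2.connectedComponentsWithStats(k); i=1+np.argmax(s[1:,4]); return (l==i).astype(np.uint8),ce[i],s[i]
def crop(c,box,f,name):
    x0,y0,x1,y1=box; im=cv2.resize(c["image"][y0:y1,x0:x1],None,fx=f,fy=f,interpolation=cv2.INTER_CUBIC); cv2.imwrite(name,im[...,::-1])
E
python3 - <<'E'
from h import *
t=cam("top"); s=cam("scene")
a=t["image"][195:300,255:335]; b=s["image"][210:310,300:390]; d=t["image"][210:295,380:440]
f=lambda i,k:cv2.resize(i,None,fx=k,fy=k,interpolation=cv2.INTER_CUBIC)
cv2.imwrite("pics/c_top.png",f(a,5.5)[...,::-1]); cv2.imwrite("pics/c_scene.png",f(b,5.5)[...,::-1])
m,ce,st=mask(t,(110,120,50),(130,255,255),(380,210,440,290)); print("blue top",ce,st)
pts=cv2.findContours(m,0,1)[0][0][:,0]; P=np.array([onz(t,p,.034)[:2] for p in pts],np.float32)*1000; print(cv2.minAreaRect(P))
m2,ce2,st2=mask(s,(110,120,50),(130,255,255),(235,180,300,230)); print("blue scene",ce2,onz(s,ce2,.034)); print(tri([t,s],[ce,ce2]))
r=[mask(c,(0,200,150),(4,255,255),bx) for c,bx in((t,(285,250,315,280)),(s,(340,212,370,235)))]
print([x[1:] for x in r]); print(tri([t,s],[x[1] for x in r]))
E
```

```text
blue top [412.95238095 250.11111111] [ 398  228   31   45 1008]
((542.186279296875, -160.613037109375), (94.11860656738281, 54.308719635009766), 9.101839065551758)
blue scene [262.41509434 203.97955975] [ 0.54149172 -0.16228681  0.034     ]
(array([ 0.542205  , -0.16082266,  0.03558112]), [np.float64(0.00047690028794672803), np.float64(0.00047690028794682723)])
[(array([298.98214286, 264.10714286]), array([295, 260,   9,   9,  56], dtype=int32)), (array([354.5  , 223.375]), array([351, 220,   8,   8,  48], dtype=int32))]
(array([0.51137634, 0.09097225, 0.11902555]), [np.float64(0.0004995040902117428), np.float64(0.0004995040902117474)])
```

View pics/c_top.png

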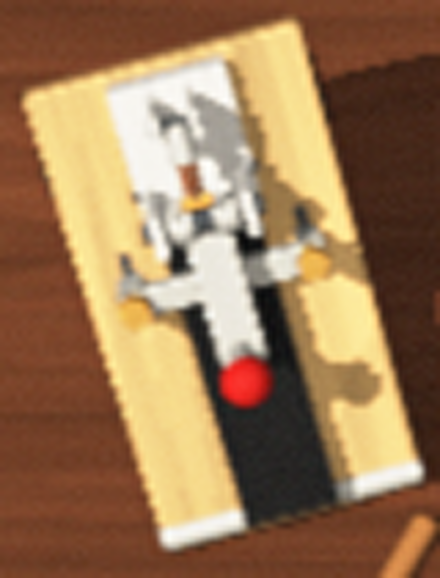

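View pics/c_scene.png

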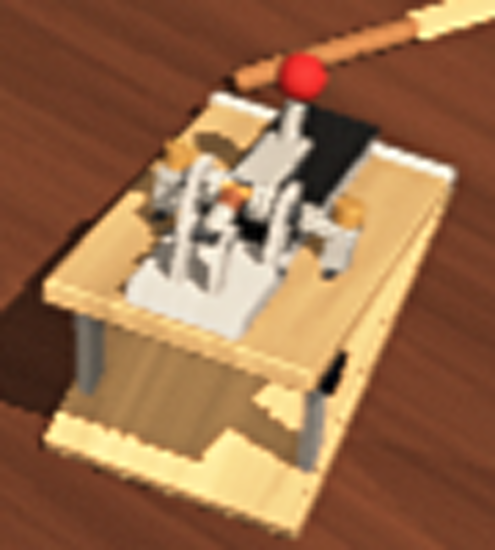

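```bash
cat >> h.py <<'E'
T28=np.radians(28)
def slopeR(yaw): return R.from_euler('zy',[yaw,-T28]).as_matrix()  # cols: up-slope, left, normal
E
python3 - <<'E'
from h import *
from scipy.optimize import least_squares
t=cam("top"); s=cam("scene")
tp=np.array([(25,92),(295,20),(425,465),(165,540)])/5.5+[255,195]
sp=np.array([(315,378),(45,283),(215,95),(455,172)])/5.5+[300,210]
L=np.array([(100,55,0),(100,-55,0),(-100,-55,0),(-100,55,0)])/1000
# screws: top cam (+y,-y), scene (+y,-y)
ts=np.array([(137,312),(316,262)])/5.5+[255,195]; ss=np.array([(349,212),(181,152)])/5.5+[300,210]
ball=np.array([0.51138,0.09097,0.11903])
for a,b in zip(ts,ss): X,e=tri([t,s],[a,b]); print("screw",X,e)
def f(v):
    M=slopeR(v[3]); C=v[:3]; r=[]
    for l,a,b in zip(L,tp,sp): r+=list(proj(t,C+M@l)-a)+list(proj(s,C+M@l)-b)
    r.append(2*(M.T@(ball-C))[1]*500)
    for i,sg in((0,1),(1,-1)):
        X=C+M@np.array([v[4],sg*.036,v[5]]); r+=list(proj(t,X)-ts[i])+list(proj(s,X)-ss[i])
    return r
o=least_squares(f,[.56,.1,.09,.25,.03,.03]); print(o.x,np.round(o.fun,1))
M=slopeR(o.x[3]); print("ball in plate frame",M.T@(ball-o.x[:3])*1000)
u=M[:,0];n=M[:,2]
# rest frame: z=12 above plate; hinge = ball - 64.4*horizontal
B=M.T@(ball-o.x[:3])*1000; print("hinge plate frame",B-[-57,0,30])
E
```

```text
screw [0.53867193 0.13429414 0.09174385] [np.float64(0.0007612979941362312), np.float64(0.0007612979941361863)]
screw [0.55683993 0.06456059 0.09386374] [np.float64(0.0011885835997054524), np.float64(0.001188583599705439)]
[0.54998816 0.0975335  0.06765467 0.24748346 0.010006   0.02323948] [-0.2  0.2 -1.2  1.9  0.5  0.5 -0.4 -3.   1.   0.9 -1.8 -3.1  1.6 -1.6
 -3.3  1.5 -3.9 -0.4 -0.3 -0.5  1.3 -0.7  0.9  0.1 -1.1]
ball in plate frame [-11.27379772  -3.92128879  63.48716021]
hinge plate frame [45.72620228 -3.92128879 33.48716021]
```

```bash
python3 - <<'E'
from h import *
t=cam("top"); s=cam("scene")
tp=np.array([(25,92),(295,20),(425,468),(165,543)])/5.5+[255,195]
sp=np.array([(315,378),(45,283),(215,95),(455,172)])/5.5+[300,210]
for c,P in((t,tp),(s,sp)):
    X=[onz(c,p,z)[:2] for p,z in zip(P,(.1165,.1165,.0226,.0226))]
    ctr=np.mean(X,0)
    g=lambda a,b:np.arctan2(*(a-b)[::-1])
    print(np.round(X,4).tolist(),"centre",ctr.round(4),"yaw L/R",g(X[0],X[3]),g(X[1],X[2]),"cross",g(X[0],X[1])-np.pi/2,g(X[3],X[2])-np.pi/2,
      "len",np.linalg.norm(X[0]-X[3]),np.linalg.norm(X[0]-X[1]),np.linalg.norm(X[3]-X[2]))
for yaw in(.24,.25,.26,.27):
    l=np.array([-np.sin(yaw),np.cos(yaw)]); print(yaw,[round(float(np.dot(p,l))*1000,1) for p in([.51138,.09097],[.54776,.09943])])
# blue edges direction in scene cam too
m,ce,st=mask(s,(110,120,50),(130,255,255),(235,180,300,230)); pts=cv2.findContours(m,0,1)[0][0][:,0]
print(cv2.minAreaRect(np.array([onz(s,p,.034)[:2] for p in pts],np.float32)*1000))
# rest black edges in top image
m,ce,st=mask(t,(0,0,0),(180,120,45),(270,235,330,300)); print(ce,st)
ys=[264,268,272,276,280,284]; 
for y in ys:
    xs=np.where(m[y])[0]
    if len(xs): print(y,xs.min(),xs.max())
E
```

```text
[[0.6227, 0.1737], [0.6491, 0.0699], [0.4771, 0.0219], [0.4477, 0.1294]] centre [0.5492 0.0987] yaw L/R 0.24822561463502954 0.2718367992970585 cross 0.2487396650837086 0.2667726994843729 len 0.18051937015421907 0.10715235770440325 0.1113870857138671
[[0.6239, 0.1778], [0.6514, 0.0727], [0.4776, 0.0261], [0.4488, 0.1325]] centre [0.5504 0.1023] yaw L/R 0.2531565756730781 0.26193237506322214 cross 0.25599967159505455 0.2643981067766932 len 0.1808390083034859 0.10861327376860777 0.11019868382814019
0.24 [-33.2, -33.6]
0.25 [-38.4, -39.2]
0.26 [-43.6, -44.7]
0.27 [-48.7, -50.3]
((540.03955078125, -162.7711181640625), (95.12931823730469, 54.15106201171875), 9.173919677734375)
[304.03703704 272.24305556] [289 247  27  43 432]
264 293 309
268 294 310
272 296 311
276 297 312
280 298 313
284 299 315
```

The pictures show the stand's low end facing the robot, with up-slope heading about 0.259 rad. The ball is at top px (299,264), and the screws are at (280,252) and (312,243). The blue tile is at (413,250), about 100x60 mm, with heading 0.159. Next I turn the tool to the stand's axes.

Call:
{"fn": "servo_tool", "kwargs": {
  "targets": [
    {"yaw": -0.141},
    {"yaw": -0.141},
    {"yaw": -0.141},
    {"yaw": -0.141},
    {"yaw": -0.141}
  ],
  "gripper": 0.5
}}

```text
invalid input
```

```bash
cat >> h.py <<'E'
YAW=.259; U=np.array([np.cos(YAW),np.sin(YAW)]); LL=np.array([-U[1],U[0]])
def st(goal=None):
    """tool pose in stand axes (s,l,z mm) and remaining move in tool axes"""
    x=manip.get_state(); p=x["tcp_pos"]; w,a,b,c=x["ee_rot"]; M=R.from_quat([a,b,c,w]).as_matrix()
    hd=np.arctan2(M[1,1],M[0,1])-np.pi/2
    print("t",round(x["time"],2),"s,l,z",np.round([p[:2]@U*1e3,p[:2]@LL*1e3,p[2]*1e3],1),"ee",M[:,2].round(3),"hd",round(hd,3),"F",np.round(x["wrist_force"],1),"gap",round(x["finger_gap"]*85,1),"ff",round(x["finger_force"],1))
    if goal is not None:
        s,l,z=np.array(goal)/1e3; W=np.r_[U*s+LL*l,z]; print("  go(tool mm)",(M.T@(W-p)*1e3).round(1))
E
python3 -c "
from h import *
st((517.6,-43.3,230))"
```

```text
t 0.4 s,l,z [405.4 475.7 231.2] ee [-0. -0. -1.] hd -0.447 F [-0.6 -0.4  1. ] gap 85.0 ff 0.0
  go(tool mm) [-422.1 -322.2    1.2]
```

Each row apparently needs both fields.

Call:
{"fn": "servo_tool", "kwargs": {
  "targets": [
    {"delta_pos": [0,0,0],"yaw": -0.141},
    {"delta_pos": [0,0,0],"yaw": -0.141},
    {"delta_pos": [0,0,0],"yaw": -0.141},
    {"delta_pos": [0,0,0],"yaw": -0.141},
    {"delta_pos": [0,0,0],"yaw": -0.141}
  ],
  "gripper": 0.5
}}

```text
time: 0.9
tcp_pos: [0.27, 0.5637, 0.2313]
ee_rot: [-0.0, -0.132, 0.991, 0.0]
wrist_force: [-0.0, -0.0, -0.3]
finger_gap: 0.501
finger_force: 0.0
```

```bash
python3 -c "
from h import *
st((517.6,-43.3,230))"
```

```text
t 0.9 s,l,z [405.4 475.7 231.3] ee [-0.  0. -1.] hd 0.264 F [-0.  -0.  -0.3] gap 42.6 ff 0.0
  go(tool mm) [-109.6 -519.5    1.3]
```

Call:
{"fn": "servo_tool", "kwargs": {
  "targets": [
    {"delta_pos": [-6,-30,0],"yaw": 0},
    {"delta_pos": [-8,-40,0],"yaw": 0},
    {"delta_pos": [-8,-40,0],"yaw": 0},
    {"delta_pos": [-8,-40,0],"yaw": 0},
    {"delta_pos": [-8,-40,0],"yaw": 0.005}
  ]
}}

```text
time: 1.4
tcp_pos: [0.3559, 0.3881, 0.2315]
ee_rot: [0.0, -0.126, 0.992, 0.0]
wrist_force: [0.5, 0.1, -0.1]
finger_gap: 0.501
finger_force: 0.0
```

Call:
{"fn": "servo_tool", "kwargs": {
  "targets": [
    {"delta_pos": [-8,-40,0],"yaw": 0},
    {"delta_pos": [-8,-40,0],"yaw": 0},
    {"delta_pos": [-8,-40,0],"yaw": 0},
    {"delta_pos": [-8,-40,0],"yaw": 0},
    {"delta_pos": [-8,-40,0],"yaw": 0}
  ]
}}

```text
time: 1.9
tcp_pos: [0.4446, 0.2044, 0.2316]
ee_rot: [0.0, -0.126, 0.992, 0.0]
wrist_force: [1.2, 0.6, 0.3]
finger_gap: 0.499
finger_force: 0.0
```

Call:
{"fn": "servo_tool", "kwargs": {
  "targets": [
    {"delta_pos": [-8,-40,0],"yaw": 0},
    {"delta_pos": [-8,-40,0],"yaw": 0},
    {"delta_pos": [-8,-30,0],"yaw": 0},
    {"delta_pos": [0,-10,10],"yaw": 0},
    {"delta_pos": [0,0,10],"yaw": 0}
  ]
}}

```text
time: 2.4
tcp_pos: [0.4977, 0.0946, 0.2108]
ee_rot: [0.0, -0.125, 0.992, 0.0]
wrist_force: [0.0, 0.1, -1.2]
finger_gap: 0.497
finger_force: 0.0
```

```bash
python3 -c "
from h import *
st((517.6,-43.3,107))"
```

```text
t 2.4 s,l,z [505.3 -36.  210.8] ee [ 0.  0. -1.] hd 0.251 F [ 0.   0.1 -1.2] gap 42.3 ff 0.0
  go(tool mm) [-12.3  -7.2 103.8]
```

Call:
{"fn": "servo_tool", "kwargs": {
  "targets": [
    {"delta_pos": [-12,-7,10],"yaw": -0.008},
    {"delta_pos": [0,0,20],"yaw": 0},
    {"delta_pos": [0,0,25],"yaw": 0},
    {"delta_pos": [0,0,15],"yaw": 0},
    {"delta_pos": [0,0,0],"yaw": 0}
  ]
}}

```text
time: 2.9
tcp_pos: [0.5085, 0.0936, 0.1386]
ee_rot: [-0.002, -0.131, 0.991, -0.0]
wrist_force: [-0.4, -0.4, -0.8]
finger_gap: 0.499
finger_force: 0.0
```

```bash
python3 -c "
from h import *
st((517.6,-43.3,107))
s=cam('scene'); t=cam('top')
f=lambda i,k:cv2.resize(i,None,fx=k,fy=k,interpolation=cv2.INTER_CUBIC)
a=f(s['image'][170:290,300:400],4);b=f(t['image'][190:310,250:350],4)
cv2.imwrite('pics/b1.png',np.hstack([a,b])[...,::-1])"
```

```text
t 2.9 s,l,z [515.5 -39.7 138.6] ee [-0.005 -0.001 -1.   ] hd 0.264 F [-0.4 -0.4 -0.8] gap 42.5 ff 0.0
  go(tool mm) [-2.2 -3.6 31.6]
```

View pics/b1.png

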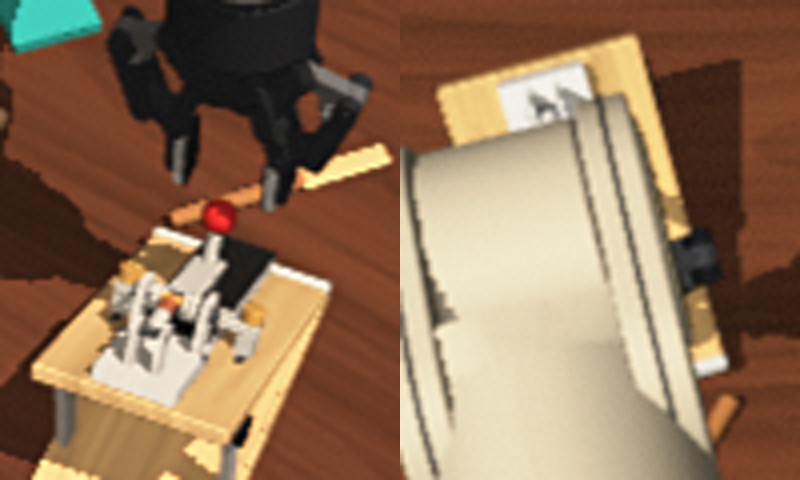

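The fingertips at crop (180,180) and (268,205) straddle the ball at (219,217), so I can descend the rest of the way and pinch.

Call:
{"fn": "servo_tool", "kwargs": {
  "targets": [
    {"delta_pos": [-1,-2,8],"yaw": 0.003},
    {"delta_pos": [-1,-1,10],"yaw": 0},
    {"delta_pos": [0,0,8],"yaw": 0},
    {"delta_pos": [0,0,4],"yaw": 0},
    {"delta_pos": [0,0,0],"yaw": 0}
  ]
}}

```text
time: 3.5
tcp_pos: [0.513, 0.0897, 0.1105]
ee_rot: [-0.001, -0.129, 0.992, -0.0]
wrist_force: [-0.3, -0.7, -0.0]
finger_gap: 0.498
finger_force: 0.0
```

Call:
{"fn": "servo_tool", "kwargs": {
  "targets": [
    {"delta_pos": [0,0,0],"yaw": 0},
    {"delta_pos": [0,0,0],"yaw": 0},
    {"delta_pos": [0,0,0],"yaw": 0},
    {"delta_pos": [0,0,0],"yaw": 0},
    {"delta_pos": [0,0,0],"yaw": 0}
  ],
  "gripper": 1.0
}}

```text
time: 4.0
tcp_pos: [0.5135, 0.0908, 0.1119]
ee_rot: [0.0, -0.129, 0.992, 0.001]
wrist_force: [-3.5, 5.2, 5.6]
finger_gap: 0.184
finger_force: 58.6
```

```bash
python3 -c "
from h import *
st((517.6,-43.3,107))"
```

```text
t 4.0 s,l,z [519.6 -43.7 111.9] ee [ 0.     0.001 -1.   ] hd 0.259 F [-3.5  5.2  5.6] gap 15.7 ff 58.6
  go(tool mm) [2.  0.4 4.9]
```

Gap 15.7 mm with an upward force means the pads are on the ball's upper half. I'll re-pinch lower.

Call:
{"fn": "servo_tool", "kwargs": {
  "targets": [
    {"delta_pos": [0,0,0],"yaw": 0},
    {"delta_pos": [0,0,0],"yaw": 0},
    {"delta_pos": [1,0,4],"yaw": 0},
    {"delta_pos": [0,0,3],"yaw": 0},
    {"delta_pos": [0,0,0],"yaw": 0}
  ],
  "gripper": 0.6
}}

```text
time: 4.5
tcp_pos: [0.5121, 0.0892, 0.1036]
ee_rot: [-0.0, -0.129, 0.992, -0.0]
wrist_force: [-0.6, -0.4, 0.7]
finger_gap: 0.401
finger_force: 0.0
```

Call:
{"fn": "servo_tool", "kwargs": {
  "targets": [
    {"delta_pos": [0,0,0],"yaw": 0},
    {"delta_pos": [0,0,0],"yaw": 0},
    {"delta_pos": [0,0,0],"yaw": 0},
    {"delta_pos": [0,0,0],"yaw": 0},
    {"delta_pos": [0,0,0],"yaw": 0}
  ],
  "gripper": 1.0
}}

```text
time: 5.0
tcp_pos: [0.5121, 0.0905, 0.1044]
ee_rot: [-0.0, -0.129, 0.992, 0.001]
wrist_force: [-3.1, 3.8, 1.9]
finger_gap: 0.188
finger_force: 58.5
```

```bash
python3 -c "
from h import *
st((517.6,-43.3,104))"
```

```text
t 5.0 s,l,z [518.2 -43.7 104.4] ee [-0.001  0.001 -1.   ] hd 0.259 F [-3.1  3.8  1.9] gap 16.0 ff 58.5
  go(tool mm) [0.6 0.4 0.4]
```

Call:
{"fn": "servo_tool", "kwargs": {
  "targets": [
    {"delta_pos": [0,0,-3.5],"yaw": 0},
    {"delta_pos": [-0.3,0,-3.5],"yaw": 0},
    {"delta_pos": [-0.5,0,-3.5],"yaw": 0},
    {"delta_pos": [-0.6,0,-3.4],"yaw": 0},
    {"delta_pos": [-0.8,0,-3.3],"yaw": 0}
  ]
}}

```text
time: 5.5
tcp_pos: [0.5141, 0.0909, 0.1206]
ee_rot: [-0.001, -0.129, 0.992, 0.0]
wrist_force: [4.1, 5.6, -10.1]
finger_gap: 0.189
finger_force: 58.7
```

Call:
{"fn": "servo_tool", "kwargs": {
  "targets": [
    {"delta_pos": [-1.0,0,-3.3],"yaw": 0},
    {"delta_pos": [-1.2,0,-3.2],"yaw": 0},
    {"delta_pos": [-1.4,0,-3.2],"yaw": 0},
    {"delta_pos": [-1.6,0,-3.1],"yaw": 0},
    {"delta_pos": [-1.7,0,-3.0],"yaw": 0}
  ]
}}

```text
time: 6.0
tcp_pos: [0.5221, 0.0931, 0.1371]
ee_rot: [0.001, -0.13, 0.992, 0.0]
wrist_force: [11.6, 9.7, -12.8]
finger_gap: 0.185
finger_force: 59.8
```

```bash
python3 -c "
from h import *
st((527.2,-43.7,137.5))"
```

```text
t 6.0 s,l,z [528.5 -43.7 137.1] ee [ 0.002  0.001 -1.   ] hd 0.26 F [ 11.6   9.7 -12.8] gap 15.7 ff 59.8
  go(tool mm) [ 1.3 -0.  -0.4]
```

Call:
{"fn": "servo_tool", "kwargs": {
  "targets": [
    {"delta_pos": [-2.8,0,-2.2],"yaw": 0},
    {"delta_pos": [-2.6,0,-2.4],"yaw": 0},
    {"delta_pos": [-2.6,0,-2.5],"yaw": 0},
    {"delta_pos": [-2.4,0,-2.5],"yaw": 0},
    {"delta_pos": [-2.4,0,-2.4],"yaw": 0}
  ]
}}

```text
time: 6.5
tcp_pos: [0.5367, 0.0971, 0.1498]
ee_rot: [0.004, -0.129, 0.992, 0.001]
wrist_force: [19.6, 9.6, -17.9]
finger_gap: 0.169
finger_force: 67.8
```

```bash
python3 -c "
from h import *
st((538,-43.7,151))"
```

```text
t 6.5 s,l,z [543.7 -43.6 149.8] ee [ 0.007  0.003 -1.   ] hd 0.259 F [ 19.6   9.6 -17.9] gap 14.3 ff 67.8
  go(tool mm) [ 5.7 -0.1 -1.2]
```

```bash
python3 -c "
from h import *
s=cam('scene'); crop(s,(305,150,405,270),5,'pics/b2.png'); st()"
```

```text
t 6.55 s,l,z [544.6 -43.6 150.2] ee [ 0.009  0.003 -1.   ] hd 0.26 F [ 20.3  10.7 -17.6] gap 14.1 ff 70.0
```

View pics/b2.png

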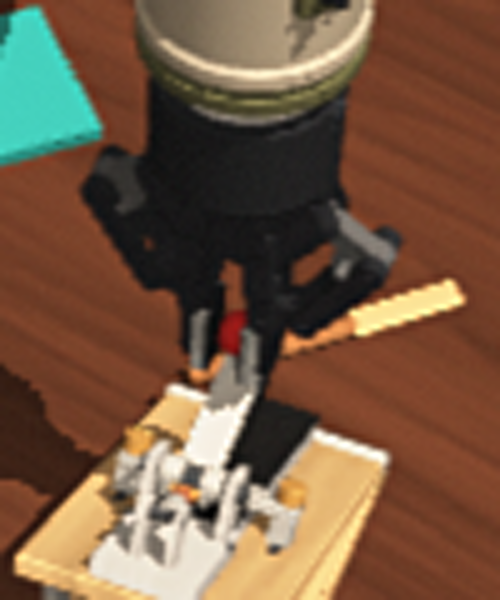

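The ball is at crop (232,330) and the fingertips reach down to (200,375) and (245,390), so they touch the clip's arm as well. I'll carry the clip a bit further past centre, then let the fingers off.

Call:
{"fn": "servo_tool", "kwargs": {
  "targets": [
    {"delta_pos": [-2.5,0,-1],"yaw": 0},
    {"delta_pos": [-2.5,0,-1],"yaw": 0},
    {"delta_pos": [-2.5,0,-1],"yaw": 0},
    {"delta_pos": [-2,0,-1],"yaw": 0},
    {"delta_pos": [-2,0,-0.5],"yaw": 0}
  ]
}}

```text
time: 7.05
tcp_pos: [0.5445, 0.099, 0.1549]
ee_rot: [-0.0, -0.129, 0.992, 0.001]
wrist_force: [-11.5, 3.3, 14.2]
finger_gap: 0.164
finger_force: 69.0
```

```bash
python3 -c "
from h import *
st()"
```

```text
t 7.05 s,l,z [551.7 -43.7 154.9] ee [-0.001  0.001 -1.   ] hd 0.259 F [-11.5   3.3  14.2] gap 14.0 ff 69.0
```

Call:
{"fn": "servo_tool", "kwargs": {
  "targets": [
    {"delta_pos": [0,0,0],"yaw": 0},
    {"delta_pos": [0,0,0],"yaw": 0},
    {"delta_pos": [0,0,0],"yaw": 0},
    {"delta_pos": [0,0,0],"yaw": 0},
    {"delta_pos": [0,0,-5],"yaw": 0}
  ],
  "gripper": 0.45
}}

```text
time: 7.55
tcp_pos: [0.5444, 0.0977, 0.1583]
ee_rot: [-0.001, -0.129, 0.992, -0.0]
wrist_force: [0.6, 0.7, 0.1]
finger_gap: 0.548
finger_force: 0.0
```

Call:
{"fn": "servo_tool", "kwargs": {
  "targets": [
    {"delta_pos": [0,0,-10],"yaw": 0},
    {"delta_pos": [0,0,-20],"yaw": 0},
    {"delta_pos": [0,0,-30],"yaw": 0},
    {"delta_pos": [20,-30,-10],"yaw": 0},
    {"delta_pos": [20,-40,0],"yaw": 0}
  ]
}}

```text
time: 8.05
tcp_pos: [0.5248, 0.0212, 0.2316]
ee_rot: [0.002, -0.131, 0.991, 0.0]
wrist_force: [0.5, -0.5, -0.3]
finger_gap: 0.549
finger_force: 0.0
```

```bash
python3 -c "
from h import *
s=cam('scene'); crop(s,(305,150,405,270),5,'pics/b3.png'); st((517.6,-20,230))
yt=.159; c=np.array([.5415,-.1615]); g=c-.025*np.array([np.cos(yt),np.sin(yt)]); print('grasp s,l',g@U*1e3,g@LL*1e3)
st((g@U*1e3,g@LL*1e3,16))"
```

```text
t 8.1 s,l,z [ 508.6 -123.3  231. ] ee [ 0.003 -0.002 -1.   ] hd 0.251 F [-0.3 -8.7 -0.3] gap 47.1 ff 0.0
  go(tool mm) [ -8.2 103.4   0.8]
grasp s,l 457.20160005759806 -292.30333567788495
t 8.1 s,l,z [ 508.6 -123.3  231. ] ee [ 0.003 -0.002 -1.   ] hd 0.251 F [-0.3 -8.7 -0.3] gap 47.1 ff 0.0
  go(tool mm) [  50.6 -168.8  215.4]
```

View pics/b3.png

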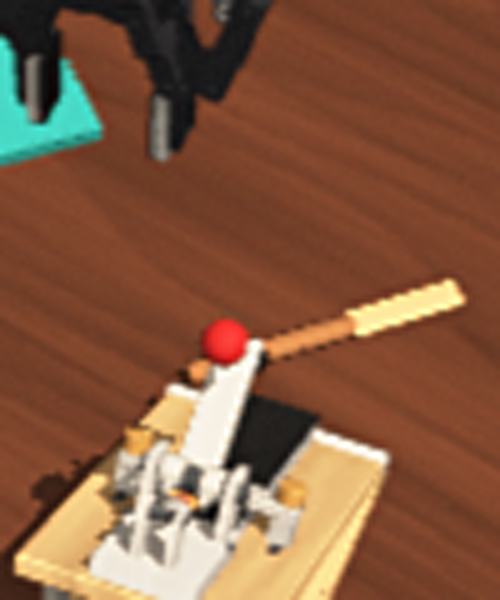

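The clip stands open by itself, with the ball at crop (226,341). Next, move over the blue tile's near end and open the fingers fully.

Call:
{"fn": "servo_tool", "kwargs": {
  "targets": [
    {"delta_pos": [10,-35,0],"yaw": 0},
    {"delta_pos": [10,-35,0],"yaw": 0},
    {"delta_pos": [10,-35,0],"yaw": 0},
    {"delta_pos": [10,-35,0],"yaw": 0},
    {"delta_pos": [10,-25,0],"yaw": 0.097}
  ],
  "gripper": 0
}}

```text
time: 8.6
tcp_pos: [0.5176, -0.1548, 0.2297]
ee_rot: [0.0, -0.079, 0.997, -0.0]
wrist_force: [-0.5, -0.3, 0.4]
finger_gap: 1.001
finger_force: 0.0
```

Call:
{"fn": "servo_tool", "kwargs": {
  "targets": [
    {"delta_pos": [0,0,30],"yaw": 0},
    {"delta_pos": [0,0,40],"yaw": 0},
    {"delta_pos": [0,0,40],"yaw": 0},
    {"delta_pos": [0,0,20],"yaw": 0},
    {"delta_pos": [0,0,0],"yaw": 0}
  ]
}}

```text
time: 9.1
tcp_pos: [0.5162, -0.1517, 0.0967]
ee_rot: [-0.002, -0.08, 0.997, 0.0]
wrist_force: [-0.7, 0.2, 0.8]
finger_gap: 1.002
finger_force: 0.0
```

```bash
python3 -c "
from h import *
st((457.2,-292.3,16))
t=cam('top'); s=cam('scene')
r=[mask(c,(0,200,120),(4,255,255),bx) for c,bx in((t,(280,230,325,280)),(s,(335,200,370,235)))]
X,e=tri([t,s],[x[1] for x in r]); print('open ball',X[:2]@U,X[:2]@LL,X[2],e,[x[2] for x in r])
m,ce,q=mask(s,(110,120,50),(130,255,255),(235,180,300,230)); print(ce,onz(s,ce,.034))
crop(s,(220,120,340,240),5,'pics/t1.png')"
```

```text
t 9.1 s,l,z [ 460.1 -278.9   96.7] ee [-0.005  0.    -1.   ] hd 0.161 F [-0.7  0.2  0.8] gap 85.2 ff 0.0
  go(tool mm) [  1.2 -13.8  80.6]
open ball 0.5526976011224309 -0.04397752780521842 0.17627257230018176 [np.float64(0.00019613386650713888), np.float64(0.00019613386650705857)] [array([289, 242,   9,   8,  50], dtype=int32), array([345, 214,  10,   9,  54], dtype=int32)]
[262.41772152 204.04905063] [ 0.54165808 -0.16212962  0.034     ]
```

View pics/t1.png

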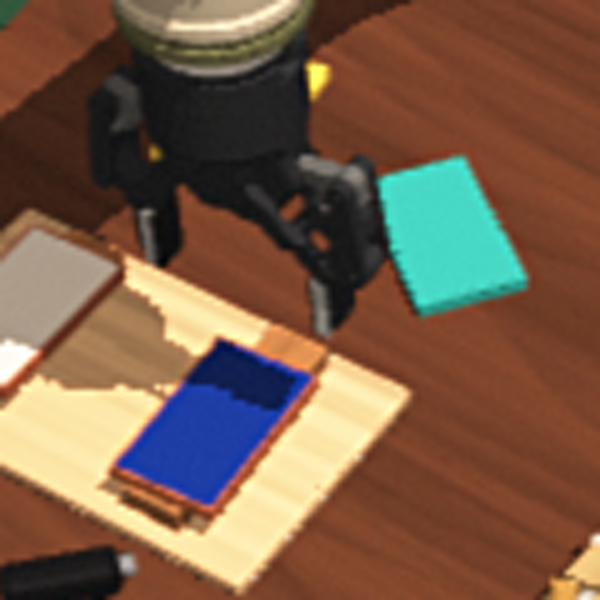

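Deep blue glaze confirmed at crop (215,425), on its slat; the white tile (45,290) and turquoise look-alike (450,235) are clear. The fingers are on line with its long axis but about 14 mm to the left. Correct that and go down.

Call:
{"fn": "servo_tool", "kwargs": {
  "targets": [
    {"delta_pos": [1,-7,5],"yaw": 0},
    {"delta_pos": [0,-7,15],"yaw": 0},
    {"delta_pos": [0,0,20],"yaw": 0},
    {"delta_pos": [0,0,15],"yaw": 0},
    {"delta_pos": [0,0,0],"yaw": 0}
  ]
}}

```text
time: 9.7
tcp_pos: [0.5176, -0.1661, 0.0416]
ee_rot: [-0.002, -0.08, 0.997, 0.0]
wrist_force: [-0.9, 0.4, 0.5]
finger_gap: 0.998
finger_force: 0.0
```

```bash
python3 -c "
from h import *
st((457.2,-292.5,16))"
```

```text
t 9.7 s,l,z [ 457.8 -293.2   41.6] ee [-0.004  0.    -1.   ] hd 0.161 F [-0.9  0.4  0.5] gap 84.8 ff 0.0
  go(tool mm) [ 0.6  0.6 25.6]
```

Call:
{"fn": "servo_tool", "kwargs": {
  "targets": [
    {"delta_pos": [0.5,0.5,8],"yaw": 0.002},
    {"delta_pos": [0,0,10],"yaw": 0},
    {"delta_pos": [0,0,6],"yaw": 0},
    {"delta_pos": [0,0,1.5],"yaw": 0},
    {"delta_pos": [0,0,0],"yaw": 0}
  ]
}}

```text
time: 10.2
tcp_pos: [0.5184, -0.1657, 0.0182]
ee_rot: [-0.0, -0.08, 0.997, 0.0]
wrist_force: [-0.2, 0.2, -0.2]
finger_gap: 1.0
finger_force: 0.0
```

Call:
{"fn": "servo_tool", "kwargs": {
  "targets": [
    {"delta_pos": [0,0,0],"yaw": 0},
    {"delta_pos": [0,0,0],"yaw": 0},
    {"delta_pos": [0,0,0],"yaw": 0},
    {"delta_pos": [0,0,0],"yaw": 0},
    {"delta_pos": [0,0,0],"yaw": 0}
  ],
  "gripper": 1.0
}}

```text
time: 10.7
tcp_pos: [0.5188, -0.1658, 0.0191]
ee_rot: [0.0, -0.08, 0.997, 0.0]
wrist_force: [-2.1, 0.9, 6.4]
finger_gap: 0.682
finger_force: 63.5
```

```bash
python3 -c "
from h import *
st((457.2,-292.5,16))"
```

```text
t 10.7 s,l,z [ 459.  -293.1   19.1] ee [ 0.001  0.    -1.   ] hd 0.159 F [-2.1  0.9  6.4] gap 58.0 ff 63.5
  go(tool mm) [1.9 0.4 3.1]
```

Call:
{"fn": "servo_tool", "kwargs": {
  "targets": [
    {"delta_pos": [0,0,-3],"yaw": 0},
    {"delta_pos": [0,0,-10],"yaw": 0},
    {"delta_pos": [0,0,-20],"yaw": 0},
    {"delta_pos": [0,0,-25],"yaw": 0},
    {"delta_pos": [0,0,-25],"yaw": 0}
  ]
}}

```text
time: 11.2
tcp_pos: [0.5183, -0.1658, 0.1027]
ee_rot: [-0.0, -0.079, 0.997, -0.0]
wrist_force: [0.7, -0.5, -1.2]
finger_gap: 0.678
finger_force: 64.3
```

Call:
{"fn": "servo_tool", "kwargs": {
  "targets": [
    {"delta_pos": [0,0,-20],"yaw": 0},
    {"delta_pos": [0,0,-15],"yaw": -0.03},
    {"delta_pos": [5,0,0],"yaw": -0.04},
    {"delta_pos": [10,0,0],"yaw": -0.03},
    {"delta_pos": [10,0,0],"yaw": 0}
  ]
}}

```text
time: 11.7
tcp_pos: [0.4938, -0.1716, 0.1369]
ee_rot: [0.0, -0.129, 0.992, -0.0]
wrist_force: [-0.9, 0.6, -1.0]
finger_gap: 0.68
finger_force: 64.4
```

```bash
python3 -c "
from h import *
st((430,-43.6,140))
t=cam('top'); s=cam('scene'); 
crop(s,(210,120,330,240),5,'pics/t2.png')"
```

```text
t 11.7 s,l,z [ 433.4 -292.4  136.9] ee [ 0.001 -0.    -1.   ] hd 0.26 F [-0.9  0.6 -1. ] gap 57.8 ff 64.4
  go(tool mm) [  3.2 248.8  -3.1]
```

View pics/t2.png

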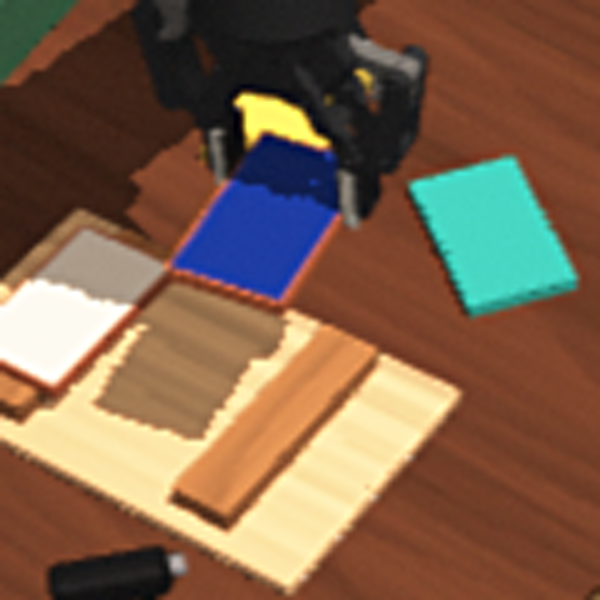

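The tile (crop (250,240)) is held level by its near end. Carry it across below the open clip's foot height.

Call:
{"fn": "servo_tool", "kwargs": {
  "targets": [
    {"delta_pos": [0,25,0],"yaw": 0},
    {"delta_pos": [1,35,0],"yaw": 0},
    {"delta_pos": [1,35,0],"yaw": 0},
    {"delta_pos": [1,35,0],"yaw": 0},
    {"delta_pos": [0,35,0],"yaw": 0}
  ]
}}

```text
time: 12.3
tcp_pos: [0.4486, -0.0115, 0.1366]
ee_rot: [0.0, -0.129, 0.992, 0.0]
wrist_force: [0.8, 0.6, -0.7]
finger_gap: 0.679
finger_force: 64.4
```

Call:
{"fn": "servo_tool", "kwargs": {
  "targets": [
    {"delta_pos": [0,35,0],"yaw": 0},
    {"delta_pos": [0,25,0],"yaw": 0},
    {"delta_pos": [0,15,0],"yaw": 0},
    {"delta_pos": [0,9,0],"yaw": 0},
    {"delta_pos": [0,0,0],"yaw": 0}
  ]
}}

```text
time: 12.8
tcp_pos: [0.4275, 0.0692, 0.1364]
ee_rot: [0.0, -0.13, 0.992, 0.0]
wrist_force: [-0.2, -0.8, -0.9]
finger_gap: 0.681
finger_force: 64.4
```

```bash
cat >> h.py <<'E'
def blue(c,box,z):
    m,ce,q=mask(c,(105,120,40),(130,255,255),box); pts=cv2.findContours(m,0,1)[0][0][:,0]
    P=np.array([[onz(c,p,z)[:2]@U,onz(c,p,z)[:2]@LL] for p in pts],np.float32)*1e3; return ce,cv2.minAreaRect(P),P
E
python3 -c "
from h import *
st((430,-43.6,80)); x=manip.get_state()['tcp_pos'][2]
s=cam('scene'); t=cam('top'); print(blue(s,(270,150,450,300),x+.015)[:2]); print(blue(t,(250,180,350,340),x+.015)[:2])"
```

```text
t 12.8 s,l,z [430.9 -42.6 136.4] ee [ 0.  0. -1.] hd 0.26 F [-0.2 -0.8 -0.9] gap 57.9 ff 64.4
  go(tool mm) [ 0.9 -1.  56.4]
(array([365.32432432, 193.72844273]), ((452.3392028808594, -43.19623947143555), (95.6119155883789, 54.32084274291992), 0.8153250217437744))
(array([300.84126984, 275.36111111]), ((492.6426086425781, -42.94892501831055), (19.9383544921875, 53.52535629272461), 0.7731661796569824))
```

Call:
{"fn": "servo_tool", "kwargs": {
  "targets": [
    {"delta_pos": [0,-0.6,10],"yaw": 0.012},
    {"delta_pos": [0,0,20],"yaw": 0},
    {"delta_pos": [0,0,20],"yaw": 0},
    {"delta_pos": [-3,0,6],"yaw": 0},
    {"delta_pos": [-8,0,0],"yaw": 0}
  ]
}}

```text
time: 13.4
tcp_pos: [0.4378, 0.0697, 0.0793]
ee_rot: [-0.001, -0.123, 0.992, -0.0]
wrist_force: [-0.9, -0.6, -0.7]
finger_gap: 0.682
finger_force: 64.4
```

Call:
{"fn": "servo_tool", "kwargs": {
  "targets": [
    {"delta_pos": [-8,0,0],"yaw": 0},
    {"delta_pos": [-7,0,0],"yaw": 0},
    {"delta_pos": [-4,0,0],"yaw": 0},
    {"delta_pos": [0,0,0],"yaw": 0},
    {"delta_pos": [0,0,0],"yaw": 0}
  ]
}}

```text
time: 13.9
tcp_pos: [0.4567, 0.0752, 0.0804]
ee_rot: [-0.0, -0.123, 0.992, 0.0]
wrist_force: [0.2, -0.7, -0.1]
finger_gap: 0.679
finger_force: 64.4
```

Call:
{"fn": "servo_tool", "kwargs": {
  "targets": [
    {"delta_pos": [0,0,4],"yaw": 0},
    {"delta_pos": [0,0,4],"yaw": 0},
    {"delta_pos": [0,0,4],"yaw": 0},
    {"delta_pos": [0,0,2],"yaw": 0},
    {"delta_pos": [0,0,1],"yaw": 0}
  ]
}}

```text
time: 14.4
tcp_pos: [0.4565, 0.0751, 0.0649]
ee_rot: [-0.0, -0.123, 0.992, -0.0]
wrist_force: [0.1, -0.3, -0.6]
finger_gap: 0.678
finger_force: 64.4
```

```bash
python3 -c "
from h import *
st((461,-43.0,63)); x=manip.get_state()['tcp_pos'][2]
s=cam('scene'); print(blue(s,(270,150,450,300),x+.015)[:2])"
```

```text
t 14.4 s,l,z [460.5 -44.3  64.9] ee [-0. -0. -1.] hd 0.247 F [ 0.1 -0.3 -0.6] gap 57.7 ff 64.4
  go(tool mm) [-0.5  1.3  1.9]
(array([361.80694981, 222.33590734]), ((482.502685546875, -45.10407257080078), (95.75595092773438, 53.65994644165039), 1.6208903789520264))
```

Call:
{"fn": "servo_tool", "kwargs": {
  "targets": [
    {"delta_pos": [3,0.5,0],"yaw": -0.012},
    {"delta_pos": [3,0.4,1],"yaw": 0},
    {"delta_pos": [0,0,2],"yaw": 0},
    {"delta_pos": [0,0,2],"yaw": 0},
    {"delta_pos": [0,0,1],"yaw": 0}
  ]
}}

```text
time: 14.95
tcp_pos: [0.4506, 0.0745, 0.0591]
ee_rot: [-0.0, -0.129, 0.992, 0.0]
wrist_force: [-0.3, -0.0, -1.4]
finger_gap: 0.682
finger_force: 64.4
```

Call:
{"fn": "servo_tool", "kwargs": {
  "targets": [
    {"delta_pos": [0,0,1.5],"yaw": 0},
    {"delta_pos": [0,0,1.5],"yaw": 0},
    {"delta_pos": [0,0,1.5],"yaw": 0},
    {"delta_pos": [0,0,1.5],"yaw": 0},
    {"delta_pos": [0,0,0],"yaw": 0}
  ]
}}

```text
time: 15.45
tcp_pos: [0.4508, 0.0745, 0.0535]
ee_rot: [0.0, -0.129, 0.992, 0.0]
wrist_force: [-3.8, -1.1, 5.9]
finger_gap: 0.685
finger_force: 65.3
```

```bash
python3 -c "
from h import *
st((454.5,-43.4,55))"
```

```text
t 15.45 s,l,z [454.9 -43.4  53.5] ee [ 0.  0. -1.] hd 0.259 F [-3.8 -1.1  5.9] gap 58.2 ff 65.3
  go(tool mm) [ 0.4  0.  -1.5]
```

Contact with the rest: force 6 N up and 4 N down-slope, as expected. Roll the tile down onto the slope.

Call:
{"fn": "servo_tool", "kwargs": {
  "targets": [
    {"delta_pos": [0,0,1.5],"yaw": 0},
    {"delta_pos": [-0.1,0,2],"yaw": 0},
    {"delta_pos": [-0.2,0,2],"yaw": 0},
    {"delta_pos": [-0.3,0,2],"yaw": 0},
    {"delta_pos": [-0.4,0,1.5],"yaw": 0}
  ]
}}

```text
time: 15.95
tcp_pos: [0.4504, 0.0746, 0.0439]
ee_rot: [-0.001, -0.129, 0.992, -0.0]
wrist_force: [-7.1, -2.3, 6.7]
finger_gap: 0.681
finger_force: 65.7
```

```bash
python3 -c "
from h import *
st()
s=cam('scene'); ce,r,P=blue(s,(270,150,450,300),.06); print(ce,r)"
```

```text
t 15.95 s,l,z [454.5 -43.2  43.9] ee [-0.003 -0.    -1.   ] hd 0.259 F [-7.1 -2.3  6.7] gap 57.9 ff 65.7
[362.59731544 226.04474273] ((471.31512451171875, -36.58808135986328), (88.269775390625, 47.750308990478516), 16.980947494506836)
```

Call:
{"fn": "servo_tool", "kwargs": {
  "targets": [
    {"delta_pos": [-0.6,0,2],"yaw": 0},
    {"delta_pos": [-0.6,0,2],"yaw": 0},
    {"delta_pos": [-0.7,0,2],"yaw": 0},
    {"delta_pos": [-0.8,0,2],"yaw": 0},
    {"delta_pos": [-0.8,0,2],"yaw": 0}
  ]
}}

```text
time: 16.5
tcp_pos: [0.4524, 0.0751, 0.0332]
ee_rot: [-0.003, -0.129, 0.992, -0.0]
wrist_force: [-9.9, -1.9, 4.4]
finger_gap: 0.682
finger_force: 66.6
```

Call:
{"fn": "servo_tool", "kwargs": {
  "targets": [
    {"delta_pos": [-0.9,0,2],"yaw": 0},
    {"delta_pos": [-0.9,0,1.5],"yaw": 0},
    {"delta_pos": [-0.9,0,1.5],"yaw": 0},
    {"delta_pos": [-0.5,0,1],"yaw": 0},
    {"delta_pos": [-0.5,0,1],"yaw": 0}
  ]
}}

```text
time: 17.0
tcp_pos: [0.4561, 0.076, 0.0263]
ee_rot: [-0.003, -0.129, 0.992, -0.0]
wrist_force: [-10.8, -2.8, 5.3]
finger_gap: 0.682
finger_force: 67.4
```

```bash
cat >> h.py <<'E'
def onslope(c,p,h):
    """pixel -> (d,l): d = slope mm from the point under the hinge (down-slope negative), l lateral mm from midline -43.6, on plane h mm above rest"""
    H=np.r_[U*.582-LL*.0436,.119]; M=slopeR(YAW); d=ray(c,p); n=M[:,2]; o=H+n*(h-20)/1e3; k=((o-c["eye"])@n)/(d@n); return (M.T@(c["eye"]+k*d-o))[:2]*1e3
def tile(c,box,h=8):
    m,ce,q=mask(c,(105,120,40),(130,255,255),box); pts=cv2.findContours(m,0,1)[0][0][:,0]
    P=np.array([onslope(c,p,h) for p in pts],np.float32); return cv2.minAreaRect(P),P.min(0),P.max(0)
E
python3 -c "
from h import *
st()
s=cam('scene'); print(tile(s,(270,150,450,300)))"
```

```text
t 17.0 s,l,z [460.3 -43.4  26.3] ee [-0.005 -0.001 -1.   ] hd 0.259 F [-10.8  -2.8   5.3] gap 58.0 ff 67.4
(((-120.24180603027344, 13.794739723205566), (99.9765625, 38.47317123413086), 7.902953147888184), array([-172.21196  ,   -7.2543964], dtype=float32), array([-68.277435,  30.502724], dtype=float32))
```

Call:
{"fn": "servo_tool", "kwargs": {
  "targets": [
    {"delta_pos": [-0.5,0,1],"yaw": 0},
    {"delta_pos": [-0.5,0,1],"yaw": 0},
    {"delta_pos": [-0.5,0,1],"yaw": 0},
    {"delta_pos": [0,0,0.5],"yaw": 0},
    {"delta_pos": [0,0,0],"yaw": 0}
  ]
}}

```text
time: 17.55
tcp_pos: [0.4578, 0.0764, 0.0229]
ee_rot: [-0.002, -0.129, 0.992, -0.0]
wrist_force: [-9.9, -1.5, 3.7]
finger_gap: 0.682
finger_force: 67.9
```

```bash
python3 -c "
from h import *
st()
s=cam('scene'); print(tile(s,(270,150,450,300)))"
```

```text
t 17.55 s,l,z [462.1 -43.4  22.9] ee [-0.005 -0.001 -1.   ] hd 0.259 F [-9.9 -1.5  3.7] gap 58.0 ff 67.9
(((-114.84724426269531, 14.845703125), (89.00092315673828, 39.071685791015625), 7.902953624725342), array([-160.47627  ,   -7.2543964], dtype=float32), array([-68.277435,  31.788218], dtype=float32))
```

```bash
python3 -c "
from h import *
s=cam('scene'); t=cam('top')
for c,b in((s,(270,150,450,300)),(t,(250,180,350,340))):
    m,ce,q=mask(c,(105,120,40),(130,255,255),b); k=cv2.findContours(m,0,1)[0][0]; a=cv2.approxPolyDP(k,1.5,True)[:,0]; print(q[4],[(p.tolist(),onslope(c,p,8).round(1).tolist()) for p in a])
H=np.r_[U*.582-LL*.0436,.119];M=slopeR(YAW)
for d in(-75,-175):
  for l in(30,-30): print(d,l,[proj(c,H+M@(np.array([d,l,-12])/1e3)).round(1) for c in(s,t)])
"
```

```text
263 [([358, 223], [-151.6, -6.2]), ([352, 238], [-68.3, 3.0]), ([364, 241], [-78.4, 29.5]), ([371, 232], [-134.9, 31.8]), ([372, 227], [-162.0, 27.3])]
2 [([308, 259], [-69.9, -15.4])]
-75 30 [array([363.8, 241.7]), array([288.7, 266.1])]
-75 -30 [array([339.5, 231. ]), array([315.1, 259.4])]
-175 30 [array([374.3, 225.5]), array([301.9, 304.5])]
-175 -30 [array([351.5, 215.7]), array([327.6, 298.2])]
```

The visible tile corners, px (364,241) and (372,227), match a tile lying flat on the rest and centred. Release, rise, then come behind its low edge with part-closed fingers.

Call:
{"fn": "servo_tool", "kwargs": {
  "targets": [
    {"delta_pos": [0.5,0,0],"yaw": 0},
    {"delta_pos": [0.5,0,0],"yaw": 0},
    {"delta_pos": [0,0,0],"yaw": 0},
    {"delta_pos": [0,0,0],"yaw": 0},
    {"delta_pos": [0,0,0],"yaw": 0}
  ],
  "gripper": 0.08
}}

```text
time: 18.2
tcp_pos: [0.4593, 0.0769, 0.0239]
ee_rot: [0.0, -0.129, 0.992, 0.0]
wrist_force: [-0.8, 0.6, 0.2]
finger_gap: 0.92
finger_force: 0.0
```

Call:
{"fn": "servo_tool", "kwargs": {
  "targets": [
    {"delta_pos": [0,0,-5],"yaw": 0},
    {"delta_pos": [0,0,-10],"yaw": 0},
    {"delta_pos": [2,0,-15],"yaw": 0},
    {"delta_pos": [15,0,-10],"yaw": 0},
    {"delta_pos": [20,0,0],"yaw": 0}
  ]
}}

```text
time: 18.7
tcp_pos: [0.4246, 0.0676, 0.0659]
ee_rot: [0.002, -0.129, 0.992, 0.0]
wrist_force: [-0.5, -0.1, 0.2]
finger_gap: 0.92
finger_force: 0.0
```

Call:
{"fn": "servo_tool", "kwargs": {
  "targets": [
    {"delta_pos": [14,0,0],"yaw": 0},
    {"delta_pos": [0,0,0],"yaw": 0},
    {"delta_pos": [0,0,0],"yaw": 0},
    {"delta_pos": [0,0,0],"yaw": 0},
    {"delta_pos": [0,0,0],"yaw": 0}
  ],
  "gripper": 0.6
}}

```text
time: 19.2
tcp_pos: [0.4104, 0.0639, 0.0639]
ee_rot: [0.0, -0.129, 0.992, -0.0]
wrist_force: [-0.1, -0.2, 0.8]
finger_gap: 0.401
finger_force: 0.0
```

```bash
python3 -c "
from h import *
st((412,-43.6,17))
s=cam('scene')
m,ce,q=mask(s,(105,120,40),(130,255,255),(270,150,450,300)); k=cv2.findContours(m,0,1)[0][0]; a=cv2.approxPolyDP(k,1.5,True)[:,0]; print(q[4],[(p.tolist(),onslope(s,p,8).round(1).tolist()) for p in a])
"
```

```text
t 19.2 s,l,z [413.  -43.4  63.9] ee [ 0. -0. -1.] hd 0.259 F [-0.1 -0.2  0.8] gap 34.1 ff 0.0
  go(tool mm) [ 1.1 -0.2 46.9]
275 [([358, 223], [-151.6, -6.2]), ([352, 238], [-68.3, 3.0]), ([364, 241], [-78.4, 29.5]), ([374, 228], [-161.3, 32.6])]
```

Call:
{"fn": "servo_tool", "kwargs": {
  "targets": [
    {"delta_pos": [1,0,8],"yaw": 0},
    {"delta_pos": [0,0,15],"yaw": 0},
    {"delta_pos": [0,0,13],"yaw": 0},
    {"delta_pos": [0,0,7],"yaw": 0},
    {"delta_pos": [0,0,3],"yaw": 0}
  ]
}}

```text
time: 19.75
tcp_pos: [0.4083, 0.0633, 0.0169]
ee_rot: [-0.001, -0.129, 0.992, -0.0]
wrist_force: [-0.1, -0.9, -0.4]
finger_gap: 0.401
finger_force: 0.0
```

Call:
{"fn": "servo_tool", "kwargs": {
  "targets": [
    {"delta_pos": [0,0,0],"yaw": 0},
    {"delta_pos": [-2,0,0],"yaw": 0},
    {"delta_pos": [-2,0,0],"yaw": 0},
    {"delta_pos": [-2,0,0],"yaw": 0},
    {"delta_pos": [-2,0,0],"yaw": 0}
  ]
}}

```text
time: 20.25
tcp_pos: [0.417, 0.0656, 0.018]
ee_rot: [0.0, -0.129, 0.992, 0.0]
wrist_force: [0.8, -0.2, 0.5]
finger_gap: 0.397
finger_force: 0.0
```

```bash
python3 -c "
from h import *
st((412,-43.6,17))"
```

```text
t 20.25 s,l,z [419.9 -43.3  18. ] ee [ 0.001  0.    -1.   ] hd 0.259 F [ 0.8 -0.2  0.5] gap 33.8 ff 0.0
  go(tool mm) [ 7.9 -0.3  1. ]
```

Call:
{"fn": "servo_tool", "kwargs": {
  "targets": [
    {"delta_pos": [-2,0,0],"yaw": 0},
    {"delta_pos": [-2,0,-0.5],"yaw": 0},
    {"delta_pos": [-2,0,-1],"yaw": 0},
    {"delta_pos": [-2,0,-1],"yaw": 0},
    {"delta_pos": [-2,0,-1],"yaw": 0}
  ]
}}

```text
time: 20.75
tcp_pos: [0.4263, 0.0681, 0.0213]
ee_rot: [-0.0, -0.129, 0.992, 0.0]
wrist_force: [-1.0, -0.8, -0.3]
finger_gap: 0.402
finger_force: 0.5
```

Call:
{"fn": "servo_tool", "kwargs": {
  "targets": [
    {"delta_pos": [-2,0,-1],"yaw": 0},
    {"delta_pos": [-2,0,-1],"yaw": 0},
    {"delta_pos": [-2,0,-1],"yaw": 0},
    {"delta_pos": [-2,0,-1],"yaw": 0},
    {"delta_pos": [-2,0,-1],"yaw": 0}
  ]
}}

```text
time: 21.25
tcp_pos: [0.4355, 0.0705, 0.0262]
ee_rot: [-0.001, -0.129, 0.992, -0.0]
wrist_force: [-4.6, -0.9, 0.3]
finger_gap: 0.398
finger_force: 2.3
```

```bash
python3 -c "
from h import *
st((412,-43.6,17))
s=cam('scene')
m,ce,q=mask(s,(105,120,40),(130,255,255),(270,150,450,300)); k=cv2.findContours(m,0,1)[0][0]; a=cv2.approxPolyDP(k,1.5,True)[:,0]; print(q[4],[(p.tolist(),onslope(s,p,8).round(1).tolist()) for p in a])
"
```

```text
t 21.25 s,l,z [439.  -43.4  26.2] ee [-0.001 -0.    -1.   ] hd 0.259 F [-4.6 -0.9  0.3] gap 33.8 ff 2.3
  go(tool mm) [27.  -0.2  9.2]
268 [([356, 224], [-142.3, -8.7]), ([351, 240], [-57.5, 3.8]), ([362, 243], [-65.5, 28.2]), ([373, 229], [-154.0, 31.9])]
```

Call:
{"fn": "servo_tool", "kwargs": {
  "targets": [
    {"delta_pos": [-1.5,0,-0.8],"yaw": 0},
    {"delta_pos": [-1.5,0,-0.8],"yaw": 0},
    {"delta_pos": [-1.5,0,-0.8],"yaw": 0},
    {"delta_pos": [-1.5,0,-0.8],"yaw": 0},
    {"delta_pos": [-1.5,0,-0.8],"yaw": 0}
  ]
}}

```text
time: 21.8
tcp_pos: [0.4429, 0.0724, 0.0302]
ee_rot: [-0.0, -0.129, 0.992, -0.0]
wrist_force: [-4.7, -1.0, 1.0]
finger_gap: 0.395
finger_force: 2.6
```

Call:
{"fn": "servo_tool", "kwargs": {
  "targets": [
    {"delta_pos": [-1,0,-0.5],"yaw": 0},
    {"delta_pos": [-1,0,-0.5],"yaw": 0},
    {"delta_pos": [-1,0,-0.5],"yaw": 0},
    {"delta_pos": [-1,0,-0.5],"yaw": 0},
    {"delta_pos": [-1,0,-0.5],"yaw": 0}
  ]
}}

```text
time: 22.3
tcp_pos: [0.4472, 0.0736, 0.0325]
ee_rot: [-0.001, -0.129, 0.992, -0.0]
wrist_force: [-6.7, -2.3, 1.4]
finger_gap: 0.401
finger_force: 3.5
```

```bash
python3 -c "
from h import *
st((412,-43.6,17))
s=cam('scene')
m,ce,q=mask(s,(105,120,40),(130,255,255),(270,150,450,300)); k=cv2.findContours(m,0,1)[0][0]; a=cv2.approxPolyDP(k,1.5,True)[:,0]; print(q[4],[(p.tolist(),onslope(s,p,8).round(1).tolist()) for p in a])
"
```

```text
t 22.3 s,l,z [451.2 -43.4  32.5] ee [-0.002 -0.    -1.   ] hd 0.259 F [-6.7 -2.3  1.4] gap 34.0 ff 3.5
  go(tool mm) [39.2 -0.2 15.6]
254 [([356, 226], [-132.5, -5.8]), ([350, 242], [-46.9, 4.6]), ([361, 245], [-54.9, 28.8]), ([371, 231], [-139.8, 30.5])]
```

Call:
{"fn": "servo_tool", "kwargs": {
  "targets": [
    {"delta_pos": [-0.9,0,-0.5],"yaw": 0},
    {"delta_pos": [-0.9,0,-0.5],"yaw": 0},
    {"delta_pos": [-0.9,0,-0.5],"yaw": 0},
    {"delta_pos": [-0.9,0,-0.5],"yaw": 0},
    {"delta_pos": [-0.9,0,-0.5],"yaw": 0}
  ]
}}

```text
time: 22.85
tcp_pos: [0.4499, 0.0744, 0.0342]
ee_rot: [-0.003, -0.129, 0.992, -0.0]
wrist_force: [-10.9, -2.1, -2.7]
finger_gap: 0.403
finger_force: 5.7
```

```bash
python3 -c "
from h import *
st()
"
```

```text
t 22.85 s,l,z [454.  -43.3  34.2] ee [-0.005 -0.001 -1.   ] hd 0.259 F [-10.9  -2.1  -2.7] gap 34.2 ff 5.7
```

Call:
{"fn": "servo_tool", "kwargs": {
  "targets": [
    {"delta_pos": [-0.7,0,-0.3],"yaw": 0},
    {"delta_pos": [-0.7,0,-0.3],"yaw": 0},
    {"delta_pos": [-0.7,0,-0.3],"yaw": 0},
    {"delta_pos": [-0.5,0,-0.2],"yaw": 0},
    {"delta_pos": [0,0,0],"yaw": 0}
  ]
}}

```text
time: 23.35
tcp_pos: [0.4501, 0.0744, 0.0343]
ee_rot: [-0.005, -0.129, 0.992, -0.001]
wrist_force: [-16.7, -4.3, -0.9]
finger_gap: 0.402
finger_force: 8.4
```

```bash
python3 -c "
from h import *
st()
s=cam('scene')
m,ce,q=mask(s,(105,120,40),(130,255,255),(270,150,450,300)); k=cv2.findContours(m,0,1)[0][0]; a=cv2.approxPolyDP(k,1.5,True)[:,0]; print(q[4],[(p.tolist(),onslope(s,p,8).round(1).tolist()) for p in a])
"
```

```text
t 23.35 s,l,z [454.2 -43.3  34.3] ee [-0.01  -0.002 -1.   ] hd 0.259 F [-16.7  -4.3  -0.9] gap 34.2 ff 8.4
249 [([355, 227], [-125.5, -6.4]), ([350, 243], [-42.6, 5.8]), ([354, 242], [-54.5, 11.9]), ([355, 245], [-43.5, 17.6]), ([359, 246], [-46.7, 26.2]), ([371, 232], [-134.9, 31.8])]
```

Tile home: the tool stopped at 17 N with no further travel, at the fence's expected place. Back off, rise and check.

Call:
{"fn": "servo_tool", "kwargs": {
  "targets": [
    {"delta_pos": [3,0,1],"yaw": 0},
    {"delta_pos": [5,0,2],"yaw": 0},
    {"delta_pos": [10,0,0],"yaw": 0},
    {"delta_pos": [10,0,-20],"yaw": 0},
    {"delta_pos": [0,0,-40],"yaw": 0}
  ]
}}

```text
time: 23.9
tcp_pos: [0.4252, 0.0676, 0.0922]
ee_rot: [-0.002, -0.129, 0.992, -0.0]
wrist_force: [2.1, 0.2, -0.1]
finger_gap: 0.401
finger_force: 0.0
```

Call:
{"fn": "servo_tool", "kwargs": {
  "targets": [
    {"delta_pos": [0,0,-40],"yaw": 0},
    {"delta_pos": [0,-30,-40],"yaw": 0},
    {"delta_pos": [0,-40,-40],"yaw": 0},
    {"delta_pos": [0,-40,-20],"yaw": 0},
    {"delta_pos": [0,-40,0],"yaw": 0}
  ]
}}

```text
time: 24.4
tcp_pos: [0.467, -0.0736, 0.2327]
ee_rot: [0.004, -0.129, 0.992, -0.0]
wrist_force: [0.3, 0.0, -0.9]
finger_gap: 0.396
finger_force: 0.0
```

```bash
python3 -c "
from h import *
st((552.7,-43.9,200))
s=cam('scene'); t=cam('top')
for c,b in((s,(270,150,450,300)),(t,(250,180,350,340))):
    m,ce,q=mask(c,(105,120,40),(130,255,255),b); k=max(cv2.findContours(m,0,1)[0],key=cv2.contourArea); a=cv2.approxPolyDP(k,1.5,True)[:,0]; print(q[4],[(p.tolist(),onslope(c,p,8).round(1).tolist()) for p in a])
r=[mask(c,(0,200,120),(4,255,255),bx) for c,bx in((t,(280,230,325,280)),(s,(335,200,370,235)))]
X,e=tri([t,s],[x[1] for x in r]); print('ball',X[:2]@U,X[:2]@LL,X[2],e)
f=lambda i,k:cv2.resize(i,None,fx=k,fy=k,interpolation=cv2.INTER_CUBIC)
cv2.imwrite('pics/f.png',np.hstack([f(t['image'][195:305,255:335],5),f(s['image'][200:310,305:385],5)])[...,::-1])
"
```

```text
t 24.4 s,l,z [ 432.6 -190.8  232.7] ee [ 0.008  0.001 -1.   ] hd 0.26 F [ 0.3  0.  -0.9] gap 33.7 ff 0.0
  go(tool mm) [-119.9  146.8   33.5]
249 [([355, 227], [-125.5, -6.4]), ([350, 243], [-42.6, 5.8]), ([354, 242], [-54.5, 11.9]), ([355, 245], [-43.5, 17.6]), ([359, 246], [-46.7, 26.2]), ([371, 232], [-134.9, 31.8])]
856 [([308, 247], [-42.5, -23.5]), ([300, 249], [-42.4, -5.6]), ([303, 259], [-66.9, -5.0]), ([298, 262], [-70.9, 7.6]), ([293, 261], [-65.7, 17.3]), ([290, 252], [-43.4, 17.2]), ([285, 253], [-42.7, 28.3]), ([296, 290], [-135.9, 32.0]), ([318, 283], [-132.2, -20.0])]
ball 0.552685518614495 -0.043984915776729354 0.17641576778823975 [np.float64(0.00019636558351739157), np.float64(0.00019636558351752263)]
```

View pics/f.png

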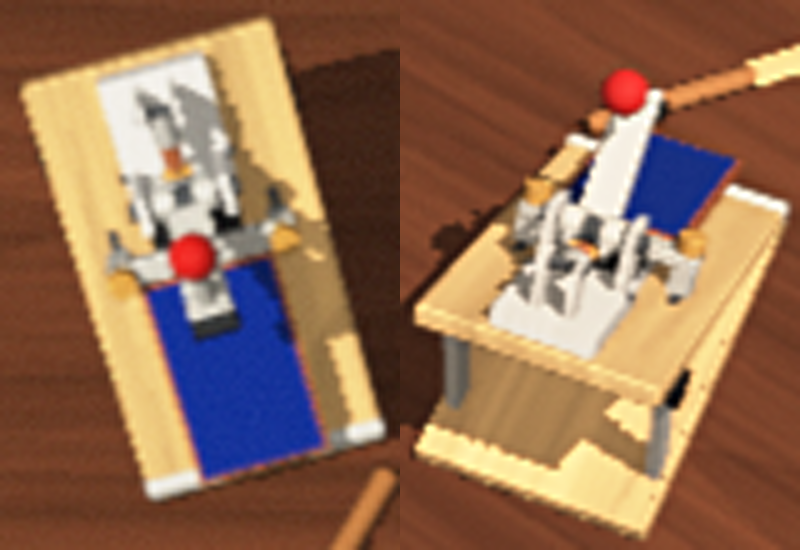

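Picture: the tile lies under the open clip, its upper edge against the fence (crop y about 260–290). I'll check its squareness and centring against the desk's edges with subpixel line fits.

```bash
python3 - <<'E'
from h import *
ims=[]
for i in range(6):
    t=cam("top"); ims.append(t["image"].astype(float))
im=np.mean(ims,0)
sc=im[...,2]-im[...,0]   # blue minus red
def edge(score,rows,x0f,w,sgn,thr):
    out=[]
    for y in rows:
        c=x0f(y); xs=np.arange(int(c-w),int(c+w)+1); v=score[y,xs]
        k=[i for i in range(len(v)-1) if (v[i]-thr)*(v[i+1]-thr)<0 and (v[i+1]-v[i])*sgn>0]
        if k: i=min(k,key=lambda i:abs(xs[i]-c)); out.append((xs[i]+(thr-v[i])/(v[i+1]-v[i]),y))
    return np.array(out)
def rep(n,E,h):
    if len(E)<4: print(n,len(E));return
    D=np.array([onslope(t,p,h) for p in E]); p=np.polyfit(D[:,0],D[:,1],1); r=D[:,1]-np.polyval(p,D[:,0]); ok=abs(r)<1.5
    p=np.polyfit(D[ok,0],D[ok,1],1); print(n,"n",ok.sum(),"slope %.4f"%p[0],"l@-45 %.1f l@-90 %.1f l@-135 %.1f"%tuple(np.polyval(p,(-45,-90,-135))),"rms %.2f"%r[ok].std())
bot=lambda X,Y,x1,y1:(lambda y:255+(X+(y1*0+ (y-195)*5-Y)*(x1-X)/(y1-Y))/5)
rep("tile L",edge(sc,range(256,288),bot(150,290,202,478),4,1,20),8)
rep("tile R",edge(sc,range(250,282),bot(272,260,325,443),4,-1,20),8)
lum=im[...,1]  # green: plate bright vs dark table
rep("plate L",edge(lum,range(216,290),bot(22,88,150,495),4,1,110),-12)
rep("plate R",edge(lum,range(202,280),bot(270,20,385,432),4,-1,110),-12)
E
```

```text
tile L n 32 slope -0.0283 l@-45 30.6 l@-90 31.9 l@-135 33.1 rms 0.10
tile R n 32 slope -0.0221 l@-45 -24.2 l@-90 -23.2 l@-135 -22.2 rms 0.18
plate L n 74 slope -0.0332 l@-45 61.8 l@-90 63.3 l@-135 64.8 rms 0.32
plate R n 72 slope -0.0368 l@-45 -49.9 l@-90 -48.2 l@-135 -46.6 rms 0.75
```

My slope frame used extrinsic Euler order; fix and redo.

```bash
sed -i "s/from_euler('zy'/from_euler('ZY'/" h.py; cat > chk.py <<'E'
from h import *
ims=[]
for i in range(4):
    t=cam("top"); ims.append(t["image"].astype(float))
im=np.mean(ims,0); sc=im[...,2]-im[...,0]; lum=im[...,1]
def edge(score,rows,x0f,w,sgn,thr):
    out=[]
    for y in rows:
        c=x0f(y); xs=np.arange(int(c-w),int(c+w)+1); v=score[y,xs]
        k=[i for i in range(len(v)-1) if (v[i]-thr)*(v[i+1]-thr)<0 and (v[i+1]-v[i])*sgn>0]
        if k: i=min(k,key=lambda i:abs(xs[i]-c)); out.append((xs[i]+(thr-v[i])/(v[i+1]-v[i]),y))
    return np.array(out)
def rep(n,E,h):
    D=np.array([onslope(t,p,h) for p in E]); p=np.polyfit(D[:,0],D[:,1],1); r=D[:,1]-np.polyval(p,D[:,0]); ok=abs(r)<1.5
    p=np.polyfit(D[ok,0],D[ok,1],1); print(n,"n",ok.sum(),"slope %.4f"%p[0],"l@-45 %.1f l@-90 %.1f l@-135 %.1f"%tuple(np.polyval(p,(-45,-90,-135))),"rms %.2f"%r[ok].std())
L=lambda X,Y,x1,y1:(lambda y:255+(X+((y-195)*5-Y)*(x1-X)/(y1-Y))/5)
rep("tile L",edge(sc,range(256,288),L(150,290,202,478),4,1,20),8)
rep("tile R",edge(sc,range(250,282),L(272,260,325,443),4,-1,20),8)
rep("plate L",edge(lum,range(216,290),L(22,88,150,495),4,1,110),-12)
rep("plate R",edge(lum,range(202,280),L(270,20,385,432),4,-1,110),-12)
# tile upper edge at the fence, and rest of the glaze below
for x in range(286,289): pass
s=[(x,y) for x in list(range(286,290))+list(range(302,308)) for y in [None]]
U_=[]
for x,_ in s:
    v=sc[240:262,x]; k=[i for i in range(len(v)-1) if v[i]<20<=v[i+1]]
    if k: i=k[0]; U_.append(onslope(t,(x,240+i+(20-v[i])/(v[i+1]-v[i])),8))
print("upper edge d,l",np.round(U_,1).tolist())
E
python3 chk.py
```

```text
tile L n 32 slope -0.0001 l@-45 27.4 l@-90 27.4 l@-135 27.4 rms 0.10
tile R n 32 slope 0.0067 l@-45 -26.7 l@-90 -27.0 l@-135 -27.3 rms 0.18
plate L n 74 slope -0.0054 l@-45 55.6 l@-90 55.8 l@-135 56.0 rms 0.32
plate R n 72 slope -0.0075 l@-45 -54.7 l@-90 -54.4 l@-135 -54.0 rms 0.75
upper edge d,l [[-41.9, 22.7], [-41.8, 20.5], [-41.8, 18.2], [-41.9, 16.1], [-41.8, -13.0], [-41.7, -15.2], [-42.0, -17.4], [-42.0, -19.6], [-42.0, -21.8], [-42.1, -24.1]]
```

The tile is central within about 0.3 mm and square within about half a degree. Now close the clip: over the ball, pinching with the ball nearer the fingertips.

Call:
{"fn": "servo_tool", "kwargs": {
  "targets": [
    {"delta_pos": [-20,25,0],"yaw": 0},
    {"delta_pos": [-25,35,0],"yaw": 0},
    {"delta_pos": [-25,35,0],"yaw": 0},
    {"delta_pos": [-25,32,0],"yaw": 0},
    {"delta_pos": [-25,20,0],"yaw": 0}
  ]
}}

```text
time: 25.5
tcp_pos: [0.5433, 0.1044, 0.2286]
ee_rot: [-0.0, -0.131, 0.991, 0.001]
wrist_force: [0.3, -1.9, -0.6]
finger_gap: 0.398
finger_force: 0.0
```

Call:
{"fn": "servo_tool", "kwargs": {
  "targets": [
    {"delta_pos": [0,0,0],"yaw": 0},
    {"delta_pos": [0,0,0],"yaw": 0},
    {"delta_pos": [0,0,8],"yaw": 0},
    {"delta_pos": [0,0,8],"yaw": 0},
    {"delta_pos": [0,0,0],"yaw": 0}
  ]
}}

```text
time: 26.0
tcp_pos: [0.5424, 0.0999, 0.2113]
ee_rot: [-0.001, -0.129, 0.992, -0.0]
wrist_force: [-0.8, -0.7, -0.4]
finger_gap: 0.398
finger_force: 0.0
```

```bash
python3 -c "
from h import *
st((552.7,-44,167))"
```

```text
t 26.0 s,l,z [549.9 -42.4 211.3] ee [-0.002 -0.001 -1.   ] hd 0.258 F [-0.8 -0.7 -0.4] gap 33.9 ff 0.0
  go(tool mm) [-2.9 -1.6 44.3]
```

Call:
{"fn": "servo_tool", "kwargs": {
  "targets": [
    {"delta_pos": [-2,-1.5,8],"yaw": 0},
    {"delta_pos": [-1,0,13],"yaw": 0},
    {"delta_pos": [0,0,12],"yaw": 0},
    {"delta_pos": [0,0,8],"yaw": 0},
    {"delta_pos": [0,0,3],"yaw": 0}
  ]
}}

```text
time: 26.5
tcp_pos: [0.546, 0.1, 0.1673]
ee_rot: [-0.001, -0.129, 0.992, -0.0]
wrist_force: [-0.1, -0.2, -0.3]
finger_gap: 0.403
finger_force: 0.0
```

Call:
{"fn": "servo_tool", "kwargs": {
  "targets": [
    {"delta_pos": [0,0,0],"yaw": 0},
    {"delta_pos": [0,0,0],"yaw": 0},
    {"delta_pos": [0,0,0],"yaw": 0},
    {"delta_pos": [0,0,0],"yaw": 0},
    {"delta_pos": [0,0,0],"yaw": 0}
  ],
  "gripper": 1.0
}}

```text
time: 27.0
tcp_pos: [0.5465, 0.0997, 0.1687]
ee_rot: [-0.0, -0.129, 0.992, -0.0]
wrist_force: [-0.7, -3.3, -4.3]
finger_gap: 0.187
finger_force: 58.6
```

```bash
python3 -c "
from h import *
st((552.7,-44,167))"
```

```text
t 27.0 s,l,z [553.8 -43.6 168.7] ee [-0. -0. -1.] hd 0.259 F [-0.7 -3.3 -4.3] gap 15.9 ff 58.6
  go(tool mm) [ 1.1 -0.4  1.7]
```

Call:
{"fn": "servo_tool", "kwargs": {
  "targets": [
    {"delta_pos": [2.8,0,1.4],"yaw": 0},
    {"delta_pos": [2.7,0,1.6],"yaw": 0},
    {"delta_pos": [2.6,0,1.7],"yaw": 0},
    {"delta_pos": [2.4,0,1.9],"yaw": 0},
    {"delta_pos": [2.3,0,2.0],"yaw": 0}
  ]
}}

```text
time: 27.5
tcp_pos: [0.5375, 0.0974, 0.1628]
ee_rot: [0.004, -0.129, 0.992, 0.0]
wrist_force: [6.9, -1.5, 7.5]
finger_gap: 0.184
finger_force: 59.6
```

```bash
python3 -c "
from h import *
st((540,-44,159.5))"
```

```text
t 27.5 s,l,z [544.5 -43.5 162.8] ee [ 0.008  0.002 -1.   ] hd 0.259 F [ 6.9 -1.5  7.5] gap 15.6 ff 59.6
  go(tool mm) [ 4.5 -0.5  3.2]
```

Call:
{"fn": "servo_tool", "kwargs": {
  "targets": [
    {"delta_pos": [2.3,0,2.1],"yaw": 0},
    {"delta_pos": [2.2,0,2.2],"yaw": 0},
    {"delta_pos": [2.1,0,2.3],"yaw": 0},
    {"delta_pos": [2.0,0,2.4],"yaw": 0},
    {"delta_pos": [1.8,0,2.4],"yaw": 0}
  ]
}}

```text
time: 28.0
tcp_pos: [0.5234, 0.0937, 0.1516]
ee_rot: [-0.0, -0.129, 0.992, 0.0]
wrist_force: [-20.7, -6.8, 27.9]
finger_gap: 0.19
finger_force: 64.7
```

```bash
python3 -c "
from h import *
st((530.4,-44,148.5))"
```

```text
t 28.0 s,l,z [529.9 -43.5 151.6] ee [-0.001  0.    -1.   ] hd 0.259 F [-20.7  -6.8  27.9] gap 16.1 ff 64.7
  go(tool mm) [-0.5 -0.5  3.1]
```

Call:
{"fn": "servo_tool", "kwargs": {
  "targets": [
    {"delta_pos": [0,0,0],"yaw": 0},
    {"delta_pos": [0,0,0],"yaw": 0},
    {"delta_pos": [0,0,0],"yaw": 0},
    {"delta_pos": [0,0,0],"yaw": 0},
    {"delta_pos": [0,0,0],"yaw": 0}
  ]
}}

```text
time: 28.5
tcp_pos: [0.523, 0.0936, 0.1512]
ee_rot: [-0.001, -0.129, 0.992, 0.0]
wrist_force: [-19.6, -8.0, 25.9]
finger_gap: 0.188
finger_force: 64.6
```

```bash
python3 -c "
from h import *
st((530.4,-44,148.5)); print(manip.get_state()['torque'])
s=cam('scene'); t=cam('top')
for c,b in((s,(300,190,390,260)),(t,(270,220,340,290))):
    h=cv2.cvtColor(c['image'],cv2.COLOR_RGB2HSV); x0,y0,x1,y1=b; m=cv2.inRange(h,(0,190,80),(5,255,255))[y0:y1,x0:x1]; ys,xs=np.where(m); print(len(xs),xs.mean()+x0 if len(xs) else 0,ys.mean()+y0 if len(xs) else 0)
H=np.r_[U*.582-LL*.0436,.119];M=slopeR(YAW)
for q in(.4,.5,.6,.7,.8): print(q,proj(s,H+M@(np.array([-57*np.cos(q)+30*np.sin(q),0,57*np.sin(q)+30*np.cos(q)])/1e3)).round(1))
"
```

```text
t 28.5 s,l,z [529.6 -43.5 151.2] ee [-0.002  0.    -1.   ] hd 0.259 F [-19.6  -8.   25.9] gap 16.0 ff 64.6
  go(tool mm) [-0.8 -0.5  2.7]
[-1.59082168  3.97722599  0.45978005]
54 352.01851851851853 216.0
0 0 0
0.4 [354.2 217.6]
0.5 [353.9 216.8]
0.6 [353.4 216.3]
0.7 [352.9 216. ]
0.8 [352.2 216. ]
```

The off-centre pinch builds up radial force. I'll bring the clip back toward open, release it there (where the spring holds it open), and re-pinch with the ball at the pads' middle.

Call:
{"fn": "servo_tool", "kwargs": {
  "targets": [
    {"delta_pos": [-1.8,0,-2.4],"yaw": 0},
    {"delta_pos": [-2.2,0,-2.4],"yaw": 0},
    {"delta_pos": [-2.3,0,-2.2],"yaw": 0},
    {"delta_pos": [-2.3,0,-2.1],"yaw": 0},
    {"delta_pos": [-2.3,0,-2.0],"yaw": 0}
  ]
}}

```text
time: 29.1
tcp_pos: [0.5363, 0.0971, 0.1618]
ee_rot: [0.002, -0.129, 0.992, 0.0]
wrist_force: [6.1, -2.9, 4.7]
finger_gap: 0.19
finger_force: 63.3
```

Call:
{"fn": "servo_tool", "kwargs": {
  "targets": [
    {"delta_pos": [-2.3,0,-2.0],"yaw": 0},
    {"delta_pos": [-2.4,0,-1.9],"yaw": 0},
    {"delta_pos": [-2.5,0,-1.7],"yaw": 0},
    {"delta_pos": [-2.6,0,-1.5],"yaw": 0},
    {"delta_pos": [0,0,0],"yaw": 0}
  ]
}}

```text
time: 29.6
tcp_pos: [0.539, 0.0978, 0.1655]
ee_rot: [-0.006, -0.129, 0.992, -0.001]
wrist_force: [-25.2, -9.4, 11.7]
finger_gap: 0.186
finger_force: 63.5
```

Call:
{"fn": "servo_tool", "kwargs": {
  "targets": [
    {"delta_pos": [0,0,0],"yaw": 0},
    {"delta_pos": [0,0,0],"yaw": 0},
    {"delta_pos": [0,0,0],"yaw": 0},
    {"delta_pos": [0,0,0],"yaw": 0},
    {"delta_pos": [0,0,0],"yaw": 0}
  ],
  "gripper": 0.6
}}

```text
time: 30.1
tcp_pos: [0.5444, 0.0997, 0.1671]
ee_rot: [0.0, -0.129, 0.992, 0.0]
wrist_force: [-0.2, 0.1, 0.7]
finger_gap: 0.399
finger_force: 0.0
```

```bash
python3 -c "
from h import *
st((552.7,-44,157.4))
s=cam('scene'); b=(300,190,390,260)
h=cv2.cvtColor(s['image'],cv2.COLOR_RGB2HSV); x0,y0,x1,y1=b; m=cv2.inRange(h,(0,190,80),(5,255,255))[y0:y1,x0:x1]; ys,xs=np.where(m); print(len(xs),xs.mean()+x0,ys.mean()+y0)
print(proj(s,np.r_[U*.5527-LL*.044,.1764]))
"
```

```text
t 30.1 s,l,z [551.8 -43.  167.1] ee [ 0.  0. -1.] hd 0.259 F [-0.2  0.1  0.7] gap 33.9 ff 0.0
  go(tool mm) [-0.9 -1.   9.7]
66 349.3636363636364 217.9848484848485
[349.54999614 217.84981645]
```

Call:
{"fn": "servo_tool", "kwargs": {
  "targets": [
    {"delta_pos": [-0.5,-0.5,3],"yaw": 0},
    {"delta_pos": [-0.5,-0.5,3],"yaw": 0},
    {"delta_pos": [0,0,3],"yaw": 0},
    {"delta_pos": [0,0,1],"yaw": 0},
    {"delta_pos": [0,0,0],"yaw": 0}
  ]
}}

```text
time: 30.65
tcp_pos: [0.5453, 0.0987, 0.1567]
ee_rot: [-0.0, -0.129, 0.992, -0.0]
wrist_force: [0.1, 0.3, -0.9]
finger_gap: 0.396
finger_force: 0.0
```

Call:
{"fn": "servo_tool", "kwargs": {
  "targets": [
    {"delta_pos": [0,0,0],"yaw": 0},
    {"delta_pos": [0,0,0],"yaw": 0},
    {"delta_pos": [0,0,0],"yaw": 0},
    {"delta_pos": [0,0,0],"yaw": 0},
    {"delta_pos": [0,0,0],"yaw": 0}
  ],
  "gripper": 1.0
}}

```text
time: 31.15
tcp_pos: [0.5454, 0.0992, 0.1572]
ee_rot: [0.0, -0.129, 0.992, 0.0]
wrist_force: [-3.0, 2.4, 5.5]
finger_gap: 0.19
finger_force: 58.6
```

```bash
python3 -c "
from h import *
st((552.7,-44,157.4))"
```

```text
t 31.15 s,l,z [552.6 -43.8 157.2] ee [ 0.     0.001 -1.   ] hd 0.26 F [-3.   2.4  5.5] gap 16.2 ff 58.6
  go(tool mm) [-0.1 -0.2 -0.2]
```

Now the arc down, checking ball position and force each few rows.

Call:
{"fn": "servo_tool", "kwargs": {
  "targets": [
    {"delta_pos": [2.8,0,1.4],"yaw": 0},
    {"delta_pos": [2.7,0,1.6],"yaw": 0},
    {"delta_pos": [2.6,0,1.7],"yaw": 0},
    {"delta_pos": [2.4,0,1.9],"yaw": 0},
    {"delta_pos": [0,0,0],"yaw": 0}
  ]
}}

```text
time: 31.65
tcp_pos: [0.5374, 0.0971, 0.1521]
ee_rot: [0.003, -0.129, 0.992, 0.001]
wrist_force: [3.9, 4.2, 8.3]
finger_gap: 0.191
finger_force: 59.0
```

```bash
cat > q.py <<'E'
from h import *
from scipy.optimize import minimize_scalar
x=manip.get_state(); st()
s=cam('scene'); h=cv2.cvtColor(s['image'],cv2.COLOR_RGB2HSV); m=cv2.inRange(h,(0,190,80),(5,255,255))[190:260,300:390]; ys,xs=np.where(m)
p=np.array([xs.mean()+300,ys.mean()+190]); B=lambda q:np.array([582-64.4*np.cos(q),119+64.4*np.sin(q)])
P=lambda q:proj(s,np.r_[(U*B(q)[0]-LL*44)/1e3,B(q)[1]/1e3])
o=minimize_scalar(lambda q:np.sum((P(q)-p)**2),bounds=(0,1.2),method='bounded'); print(len(xs),p,"q from image",round(o.x,3),"miss",round(o.fun**.5,2))
T=np.array([x["tcp_pos"][:2]@U*1e3,x["tcp_pos"][2]*1e3+19.2]); a=np.arctan2(T[1]-119,582-T[0]); print("q from hand",a.round(3),"r",np.hypot(T[1]-119,582-T[0]).round(1))
F=x["wrist_force"]; f=np.array([F[:2]@U,F[2]]); print("radial out",round(f@[-np.cos(a),np.sin(a)],1),"tangential open",round(f@[np.sin(a),np.cos(a)],1))
E
python3 q.py
```

```text
t 31.65 s,l,z [544.3 -43.8 152.1] ee [ 0.006  0.002 -1.   ] hd 0.26 F [3.9 4.2 8.3] gap 16.2 ff 59.0
49 [349.97959184 216.65306122] q from image 1.011 miss 0.54
q from hand 0.947 r 64.5
radial out 3.9 tangential open 8.7
```

Call:
{"fn": "servo_tool", "kwargs": {
  "targets": [
    {"delta_pos": [2.3,0,2.0],"yaw": 0},
    {"delta_pos": [2.3,0,2.1],"yaw": 0},
    {"delta_pos": [2.2,0,2.2],"yaw": 0},
    {"delta_pos": [0,0,0],"yaw": 0},
    {"delta_pos": [0,0,0],"yaw": 0}
  ]
}}

```text
time: 32.2
tcp_pos: [0.5288, 0.0949, 0.1459]
ee_rot: [0.001, -0.129, 0.992, 0.001]
wrist_force: [-10.5, 1.1, 20.3]
finger_gap: 0.19
finger_force: 62.8
```

```bash
python3 q.py
```

```text
t 32.2 s,l,z [535.5 -43.7 145.9] ee [ 0.001  0.002 -1.   ] hd 0.258 F [-10.5   1.1  20.3] gap 16.2 ff 62.8
56 [351.         216.32142857] q from image 0.923 miss 0.16
q from hand 0.781 r 65.5
radial out 21.3 tangential open 7.4
```

Force is only from a 1–2 mm path error; I steer the path outward to null the radial force.

Call:
{"fn": "servo_tool", "kwargs": {
  "targets": [
    {"delta_pos": [3.0,0,1.0],"yaw": 0},
    {"delta_pos": [2.3,0,2.2],"yaw": 0},
    {"delta_pos": [2.3,0,2.5],"yaw": 0},
    {"delta_pos": [0,0,0],"yaw": 0},
    {"delta_pos": [0,0,0],"yaw": 0}
  ]
}}

```text
time: 32.75
tcp_pos: [0.5196, 0.0923, 0.1395]
ee_rot: [-0.002, -0.13, 0.992, 0.0]
wrist_force: [-19.8, -1.0, 24.4]
finger_gap: 0.19
finger_force: 58.9
```

```bash
python3 q.py
```

```text
t 32.75 s,l,z [525.9 -43.8 139.5] ee [-0.003 -0.    -1.   ] hd 0.261 F [-19.8  -1.   24.4] gap 16.1 ff 58.9
57 [352.05263158 216.07017544] q from image 0.798 miss 0.08
q from hand 0.617 r 68.7
radial out 29.9 tangential open 8.7
```

Flat pads parallel to the clip's plane let the ball creep. I'll release here, where the spring holds it open, turn the tool a quarter turn and pinch along the slope so the pads drive the ball positively.

Call:
{"fn": "servo_tool", "kwargs": {
  "targets": [
    {"delta_pos": [-3,0,-1],"yaw": 0},
    {"delta_pos": [-3,0,-2],"yaw": 0},
    {"delta_pos": [-3,0,-2],"yaw": 0},
    {"delta_pos": [-3,0,-2],"yaw": 0},
    {"delta_pos": [-2,0,-2],"yaw": 0}
  ]
}}

```text
time: 33.3
tcp_pos: [0.5348, 0.0963, 0.1483]
ee_rot: [0.0, -0.129, 0.992, 0.0]
wrist_force: [-4.5, 5.7, 9.3]
finger_gap: 0.19
finger_force: 69.6
```

Call:
{"fn": "servo_tool", "kwargs": {
  "targets": [
    {"delta_pos": [0,0,0],"yaw": 0},
    {"delta_pos": [0,0,0],"yaw": 0},
    {"delta_pos": [0,0,0],"yaw": 0},
    {"delta_pos": [0,0,-10],"yaw": 0},
    {"delta_pos": [0,0,-20],"yaw": 0}
  ],
  "gripper": 0.5
}}

```text
time: 33.8
tcp_pos: [0.534, 0.0956, 0.1768]
ee_rot: [-0.001, -0.129, 0.992, -0.0]
wrist_force: [-0.2, -0.3, 0.9]
finger_gap: 0.502
finger_force: 0.0
```

```bash
python3 q.py; python3 -c "
from h import *
print(manip.get_state()['q'].round(2))"
```

```text
t 33.8 s,l,z [540.7 -44.4 176.8] ee [-0.003 -0.001 -1.   ] hd 0.259 F [-0.2 -0.3  0.9] gap 42.7 ff 0.0
67 [349.31343284 217.94029851] q from image 1.113 miss 0.13
q from hand 1.078 r 87.4
radial out 1.0 tangential open 0.2
[-0.48  0.18  0.25  1.76 -0.05  1.2   1.61]
```

Call:
{"fn": "servo_tool", "kwargs": {
  "targets": [
    {"delta_pos": [0,0,-30],"yaw": 0},
    {"delta_pos": [0,0,-5],"yaw": 0.147},
    {"delta_pos": [0,0,0],"yaw": 0.147},
    {"delta_pos": [0,0,0],"yaw": 0.147},
    {"delta_pos": [0,0,0],"yaw": 0.147}
  ],
  "gripper": 0.6
}}

```text
time: 34.35
tcp_pos: [0.535, 0.0959, 0.2131]
ee_rot: [0.0, 0.167, 0.986, 0.0]
wrist_force: [-0.1, 0.1, 0.2]
finger_gap: 0.397
finger_force: 0.0
```

Call:
{"fn": "servo_tool", "kwargs": {
  "targets": [
    {"delta_pos": [0,0,0],"yaw": 0.147},
    {"delta_pos": [0,0,0],"yaw": 0.147},
    {"delta_pos": [0,0,0],"yaw": 0.147},
    {"delta_pos": [0,0,0],"yaw": 0.147},
    {"delta_pos": [0,0,0],"yaw": 0.147}
  ]
}}

```text
time: 34.85
tcp_pos: [0.535, 0.0958, 0.213]
ee_rot: [0.0, 0.51, 0.86, 0.0]
wrist_force: [-0.8, -0.9, -0.1]
finger_gap: 0.403
finger_force: 0.0
```

Call:
{"fn": "servo_tool", "kwargs": {
  "targets": [
    {"delta_pos": [0,0,0],"yaw": 0.147},
    {"delta_pos": [0,0,0],"yaw": 0.101},
    {"delta_pos": [0,0,0],"yaw": 0},
    {"delta_pos": [0,0,0],"yaw": 0},
    {"delta_pos": [0,0,0],"yaw": 0}
  ]
}}

```text
time: 35.35
tcp_pos: [0.535, 0.0959, 0.2126]
ee_rot: [0.0, 0.609, 0.793, 0.0]
wrist_force: [0.7, -0.2, 0.2]
finger_gap: 0.398
finger_force: 0.0
```

```bash
python3 -c "
from h import *
st((552.7,-44,190))"
```

```text
t 35.35 s,l,z [541.7 -44.3 212.6] ee [ 0.  0. -1.] hd -1.309 F [ 0.7 -0.2  0.2] gap 33.8 ff 0.0
  go(tool mm) [ 0.3 11.  22.6]
```

Call:
{"fn": "servo_tool", "kwargs": {
  "targets": [
    {"delta_pos": [0,6,0],"yaw": 0},
    {"delta_pos": [0,5,10],"yaw": 0},
    {"delta_pos": [0,0,12],"yaw": 0},
    {"delta_pos": [0,0,12],"yaw": 0},
    {"delta_pos": [0,0,6],"yaw": 0}
  ]
}}

```text
time: 35.85
tcp_pos: [0.5446, 0.0986, 0.1702]
ee_rot: [-0.001, 0.61, 0.793, -0.001]
wrist_force: [1.2, 0.4, 0.2]
finger_gap: 0.4
finger_force: 0.0
```

Call:
{"fn": "servo_tool", "kwargs": {
  "targets": [
    {"delta_pos": [0,0,1.5],"yaw": 0},
    {"delta_pos": [0,0,0],"yaw": 0},
    {"delta_pos": [0,0,0],"yaw": 0},
    {"delta_pos": [0,0,0],"yaw": 0},
    {"delta_pos": [0,0,0],"yaw": 0}
  ]
}}

```text
time: 36.35
tcp_pos: [0.5457, 0.0988, 0.1712]
ee_rot: [0.0, 0.61, 0.793, 0.0]
wrist_force: [0.3, 0.5, -0.5]
finger_gap: 0.401
finger_force: 0.0
```

```bash
python3 -c "
from h import *
st((552.7,-44,170.5))"
```

```text
t 36.35 s,l,z [552.8 -44.2 171.2] ee [ 0.001  0.    -1.   ] hd -1.312 F [ 0.3  0.5 -0.5] gap 34.1 ff 0.0
  go(tool mm) [ 0.2 -0.1  0.7]
```

Call:
{"fn": "servo_tool", "kwargs": {
  "targets": [
    {"delta_pos": [0,0,0.3],"yaw": 0},
    {"delta_pos": [0,0,0],"yaw": 0},
    {"delta_pos": [0,0,0],"yaw": 0},
    {"delta_pos": [0,0,0],"yaw": 0},
    {"delta_pos": [0,0,0],"yaw": 0}
  ],
  "gripper": 1.0
}}

```text
time: 36.85
tcp_pos: [0.5451, 0.0987, 0.1712]
ee_rot: [-0.0, 0.61, 0.792, -0.0]
wrist_force: [-5.0, -0.8, 7.0]
finger_gap: 0.186
finger_force: 58.5
```

```bash
sed -i 's/+19.2\]/+OFF]/; 1a import sys; OFF=float(sys.argv[1]) if len(sys.argv)>1 else 5.3' q.py; python3 q.py
```

```text
t 36.85 s,l,z [552.2 -44.2 171.2] ee [-0.001  0.    -1.   ] hd -1.312 F [-5.  -0.8  7. ] gap 15.8 ff 58.5
0 [nan nan] q from image 0.458 miss nan
q from hand 1.092 r 64.7
radial out 8.6 tangential open -1.3q.py:6: RuntimeWarning: Mean of empty slice.
  p=np.array([xs.mean()+300,ys.mean()+190]); B=lambda q:np.array([582-64.4*np.cos(q),119+64.4*np.sin(q)])
  ret = ret.dtype.type(ret / rcount)
```

Call:
{"fn": "servo_tool", "kwargs": {
  "targets": [
    {"delta_pos": [0,-2.8,1.3],"yaw": 0},
    {"delta_pos": [0,-2.7,1.5],"yaw": 0},
    {"delta_pos": [0,-2.6,1.7],"yaw": 0},
    {"delta_pos": [0,0,0],"yaw": 0},
    {"delta_pos": [0,0,0],"yaw": 0}
  ]
}}

```text
time: 37.4
tcp_pos: [0.5413, 0.0977, 0.169]
ee_rot: [0.003, 0.61, 0.793, 0.004]
wrist_force: [8.4, 1.6, 9.5]
finger_gap: 0.18
finger_force: 58.6
```

```bash
python3 q.py 2>&1 | grep -v -i -e warn -e ret -e mean
```

```text
t 37.4 s,l,z [548.3 -44.2 169. ] ee [ 0.009  0.003 -1.   ] hd -1.312 F [8.4 1.6 9.5] gap 15.3 ff 58.6
1 [355. 216.] q from image 0.497 miss 1.53
q from hand 1.023 r 64.8
radial out 3.7 tangential open 12.3
```

Call:
{"fn": "servo_tool", "kwargs": {
  "targets": [
    {"delta_pos": [0,-2.5,1.8],"yaw": 0},
    {"delta_pos": [0,-2.4,1.9],"yaw": 0},
    {"delta_pos": [0,-2.3,2.0],"yaw": 0},
    {"delta_pos": [0,0,0],"yaw": 0},
    {"delta_pos": [0,0,0],"yaw": 0}
  ]
}}

```text
time: 37.95
tcp_pos: [0.5342, 0.0959, 0.1647]
ee_rot: [0.003, 0.61, 0.793, 0.004]
wrist_force: [-0.8, 0.2, 23.5]
finger_gap: 0.179
finger_force: 58.3
```

```bash
python3 q.py 2>&1 | grep -v -i -e warn -e ret -e mean
```

```text
t 37.95 s,l,z [541.  -44.1 164.7] ee [ 0.009  0.004 -1.   ] hd -1.312 F [-0.8  0.2 23.5] gap 15.2 ff 58.3
2 [356.  216.5] q from image 0.43 miss 2.23
q from hand 0.893 r 65.4
radial out 18.7 tangential open 14.2
```

Call:
{"fn": "servo_tool", "kwargs": {
  "targets": [
    {"delta_pos": [0,-2.2,1.6],"yaw": 0},
    {"delta_pos": [0,-2.2,1.8],"yaw": 0},
    {"delta_pos": [0,-2.1,2.0],"yaw": 0},
    {"delta_pos": [0,0,0],"yaw": 0},
    {"delta_pos": [0,0,0],"yaw": 0}
  ]
}}

```text
time: 38.5
tcp_pos: [0.528, 0.0943, 0.1576]
ee_rot: [0.003, 0.61, 0.793, 0.004]
wrist_force: [7.9, 2.2, 6.9]
finger_gap: 0.174
finger_force: 65.7
```

```bash
python3 q.py 2>&1 | grep -v -i -e warn -e ret -e mean
```

```text
t 38.5 s,l,z [534.5 -44.1 157.6] ee [ 0.009  0.003 -1.   ] hd -1.312 F [7.9 2.2 6.9] gap 14.8 ff 65.7
3 [357. 216.] q from image 0.438 miss 3.34
q from hand 0.746 r 64.6
radial out -1.3 tangential open 10.7
```

Call:
{"fn": "servo_tool", "kwargs": {
  "targets": [
    {"delta_pos": [0,-2.0,2.8],"yaw": 0},
    {"delta_pos": [0,-2.0,3.0],"yaw": 0},
    {"delta_pos": [0,-1.8,3.2],"yaw": 0},
    {"delta_pos": [0,0,0],"yaw": 0},
    {"delta_pos": [0,0,0],"yaw": 0}
  ]
}}

```text
time: 39.05
tcp_pos: [0.5219, 0.0926, 0.1481]
ee_rot: [0.002, 0.61, 0.792, 0.003]
wrist_force: [7.4, 1.5, 5.0]
finger_gap: 0.18
finger_force: 70.9
```

```bash
python3 q.py 2>&1 | grep -v -i -e warn -e ret -e mean
```

```text
t 39.05 s,l,z [528.2 -44.1 148.1] ee [ 0.007  0.002 -1.   ] hd -1.312 F [7.4 1.5 5. ] gap 15.3 ff 70.9
2 [358.  216.5] q from image 0.39 miss 4.13
q from hand 0.568 r 63.8
radial out -3.6 tangential open 8.3
```

Call:
{"fn": "servo_tool", "kwargs": {
  "targets": [
    {"delta_pos": [0,-1.6,2.6],"yaw": 0},
    {"delta_pos": [0,-1.4,2.6],"yaw": 0},
    {"delta_pos": [0,-1.3,2.6],"yaw": 0},
    {"delta_pos": [0,0,0],"yaw": 0},
    {"delta_pos": [0,0,0],"yaw": 0}
  ]
}}

```text
time: 39.6
tcp_pos: [0.5175, 0.0919, 0.1392]
ee_rot: [0.002, 0.609, 0.793, 0.003]
wrist_force: [11.9, 2.8, -4.5]
finger_gap: 0.176
finger_force: 73.1
```

```bash
python3 q.py 2>&1 | grep -v -i -e warn -e ret -e mean
```

```text
t 39.6 s,l,z [523.7 -43.7 139.2] ee [ 0.007  0.002 -1.   ] hd -1.311 F [11.9  2.8 -4.5] gap 14.9 ff 73.1
0 [nan nan] q from image 0.458 miss nan
q from hand 0.413 r 63.6
radial out -13.0 tangential open 0.8
```

Call:
{"fn": "servo_tool", "kwargs": {
  "targets": [
    {"delta_pos": [0,-0.5,2.3],"yaw": 0},
    {"delta_pos": [0,-0.5,2.3],"yaw": 0},
    {"delta_pos": [0,-0.5,2.3],"yaw": 0},
    {"delta_pos": [0,-0.5,2.3],"yaw": 0},
    {"delta_pos": [0,0,0],"yaw": 0}
  ]
}}

```text
time: 40.15
tcp_pos: [0.5143, 0.0898, 0.1291]
ee_rot: [0.001, 0.611, 0.792, 0.001]
wrist_force: [9.2, 0.8, -6.7]
finger_gap: 0.182
finger_force: 75.3
```

```bash
python3 q.py 2>&1 | grep -v -i -e warn -e ret -e mean
```

```text
t 40.15 s,l,z [520.1 -45.  129.1] ee [ 0.004  0.    -1.   ] hd -1.314 F [ 9.2  0.8 -6.7] gap 15.5 ff 75.3
4 [358.25 218.75] q from image 0.257 miss 3.96
q from hand 0.243 r 63.7
radial out -10.5 tangential open -4.3
```

Call:
{"fn": "servo_tool", "kwargs": {
  "targets": [
    {"delta_pos": [0,0,1.5],"yaw": 0},
    {"delta_pos": [0,0,1.3],"yaw": 0},
    {"delta_pos": [0,0,1.2],"yaw": 0},
    {"delta_pos": [0,0,1],"yaw": 0},
    {"delta_pos": [0,0,0],"yaw": 0}
  ]
}}

```text
time: 40.7
tcp_pos: [0.5128, 0.0904, 0.1236]
ee_rot: [0.0, 0.61, 0.793, 0.0]
wrist_force: [2.8, 12.0, -4.3]
finger_gap: 0.182
finger_force: 76.7
```

```bash
python3 q.py 2>&1 | grep -v -i -e warn -e ret -e mean
```

```text
t 40.7 s,l,z [518.8 -43.9 123.6] ee [ 0.  0. -1.] hd -1.311 F [ 2.8 12.  -4.3] gap 15.5 ff 76.7
0 [nan nan] q from image 0.458 miss nan
q from hand 0.155 r 63.9
radial out -6.4 tangential open -3.4
```

Call:
{"fn": "servo_tool", "kwargs": {
  "targets": [
    {"delta_pos": [0,0,0.8],"yaw": 0},
    {"delta_pos": [0,0,0.8],"yaw": 0},
    {"delta_pos": [0,0,0.7],"yaw": 0},
    {"delta_pos": [0,0,0.7],"yaw": 0},
    {"delta_pos": [0,0,0],"yaw": 0}
  ]
}}

```text
time: 41.25
tcp_pos: [0.5123, 0.0902, 0.1206]
ee_rot: [-0.0, 0.61, 0.793, -0.0]
wrist_force: [1.7, 4.4, -5.6]
finger_gap: 0.179
finger_force: 77.3
```

```bash
python3 q.py 2>&1 | grep -v -i -e warn -e ret -e mean
```

```text
t 41.25 s,l,z [518.3 -44.  120.6] ee [-0.001 -0.    -1.   ] hd -1.312 F [ 1.7  4.4 -5.6] gap 15.3 ff 77.3
2 [359.  219.5] q from image 0.211 miss 4.64
q from hand 0.107 r 64.1
radial out -3.4 tangential open -5.3
```

Call:
{"fn": "servo_tool", "kwargs": {
  "targets": [
    {"delta_pos": [0,0,0.7],"yaw": 0},
    {"delta_pos": [0,0,0.7],"yaw": 0},
    {"delta_pos": [0,0,0.7],"yaw": 0},
    {"delta_pos": [0,0,0.6],"yaw": 0},
    {"delta_pos": [0,0,0],"yaw": 0}
  ]
}}

```text
time: 41.8
tcp_pos: [0.512, 0.0901, 0.1178]
ee_rot: [-0.001, 0.61, 0.792, -0.001]
wrist_force: [-5.7, 7.7, -4.5]
finger_gap: 0.179
finger_force: 78.0
```

```bash
python3 q.py 2>&1 | grep -v -i -e warn -e ret -e mean
```

```text
t 41.8 s,l,z [518.  -44.  117.8] ee [-0.002 -0.    -1.   ] hd -1.312 F [-5.7  7.7 -4.5] gap 15.2 ff 78.0
2 [359.  221.5] q from image 0.104 miss 4.6
q from hand 0.064 r 64.2
radial out 3.2 tangential open -4.7
```

Call:
{"fn": "servo_tool", "kwargs": {
  "targets": [
    {"delta_pos": [0,0,0.7],"yaw": 0},
    {"delta_pos": [0,0.5,0.7],"yaw": 0},
    {"delta_pos": [0,0,0.7],"yaw": 0},
    {"delta_pos": [0,0,0.7],"yaw": 0},
    {"delta_pos": [0,0,0],"yaw": 0}
  ]
}}

```text
time: 42.35
tcp_pos: [0.5117, 0.09, 0.1154]
ee_rot: [-0.001, 0.61, 0.792, -0.001]
wrist_force: [-14.5, 10.9, 4.3]
finger_gap: 0.176
finger_force: 79.5
```

```bash
python3 q.py 2>&1 | grep -v -i -e warn -e ret -e mean
```

```text
t 42.35 s,l,z [517.7 -44.1 115.4] ee [-0.004 -0.    -1.   ] hd -1.312 F [-14.5  10.9   4.3] gap 15.0 ff 79.5
3 [359. 221.] q from image 0.13 miss 4.6
q from hand 0.026 r 64.3
radial out 11.3 tangential open 4.0
```

Call:
{"fn": "servo_tool", "kwargs": {
  "targets": [
    {"delta_pos": [0,-0.6,0.5],"yaw": 0},
    {"delta_pos": [0,-0.6,0.5],"yaw": 0},
    {"delta_pos": [0,0,0.4],"yaw": 0},
    {"delta_pos": [0,0,0],"yaw": 0},
    {"delta_pos": [0,0,0],"yaw": 0}
  ]
}}

```text
time: 42.9
tcp_pos: [0.5117, 0.09, 0.1151]
ee_rot: [-0.001, 0.61, 0.793, -0.0]
wrist_force: [-10.4, -2.9, 9.5]
finger_gap: 0.177
finger_force: 79.9
```

```bash
python3 q.py 2>&1 | grep -v -i -e warn -e ret -e mean
```

```text
t 42.9 s,l,z [517.7 -44.  115.1] ee [-0.001  0.001 -1.   ] hd -1.312 F [-10.4  -2.9   9.5] gap 15.0 ff 79.9
1 [359. 221.] q from image 0.13 miss 4.6
q from hand 0.022 r 64.3
radial out 11.0 tangential open 9.3
```

The hand has stopped (0.3 mm for 1.4 mm commanded) and the upward force is rising, so the foot is on the tile. Open gently, then rise clear and check.

Call:
{"fn": "servo_tool", "kwargs": {
  "targets": [
    {"delta_pos": [0,0,0],"yaw": 0},
    {"delta_pos": [0,0,0],"yaw": 0},
    {"delta_pos": [0,0,0],"yaw": 0},
    {"delta_pos": [0,0,0],"yaw": 0},
    {"delta_pos": [0,0,0],"yaw": 0}
  ],
  "gripper": 0.6
}}

```text
time: 43.45
tcp_pos: [0.5123, 0.0899, 0.1141]
ee_rot: [0.0, 0.61, 0.792, 0.0]
wrist_force: [-1.0, 1.0, 0.4]
finger_gap: 0.398
finger_force: 0.0
```

Call:
{"fn": "servo_tool", "kwargs": {
  "targets": [
    {"delta_pos": [0,0,-10],"yaw": 0},
    {"delta_pos": [0,0,-20],"yaw": 0},
    {"delta_pos": [0,0,-30],"yaw": 0},
    {"delta_pos": [0,0,-35],"yaw": 0},
    {"delta_pos": [-20,0,-30],"yaw": 0}
  ]
}}

```text
time: 43.95
tcp_pos: [0.517, 0.0728, 0.2415]
ee_rot: [-0.0, 0.608, 0.794, 0.001]
wrist_force: [0.7, 0.6, -0.3]
finger_gap: 0.4
finger_force: 0.0
```

Call:
{"fn": "servo_tool", "kwargs": {
  "targets": [
    {"delta_pos": [-40,0,0],"yaw": 0},
    {"delta_pos": [-40,0,0],"yaw": 0},
    {"delta_pos": [-40,0,0],"yaw": 0},
    {"delta_pos": [-30,0,0],"yaw": 0},
    {"delta_pos": [0,0,0],"yaw": 0}
  ]
}}

```text
time: 44.45
tcp_pos: [0.5557, -0.0796, 0.24]
ee_rot: [0.001, 0.613, 0.79, -0.0]
wrist_force: [-0.3, 0.3, 0.6]
finger_gap: 0.402
finger_force: 0.0
```

```bash
python3 q.py; python3 chk.py; python3 -c "
from h import *
t=cam('top'); s=cam('scene')
r=[mask(c,(0,200,120),(4,255,255),bx) for c,bx in((t,(280,230,325,285)),(s,(335,200,370,240)))]
X,e=tri([t,s],[x[1] for x in r]); print('ball',X[:2]@U,X[:2]@LL,X[2],e)
# others unmoved: white tile, sprayer, cup, rib patches in top view vs the first picture
a=cv2.imread('pics/top0.png')[...,::-1].astype(int); d=abs(a-t['image'].astype(int)).sum(2)
for n,b in dict(white=(455,220,490,280),spray=(365,150,402,192),cup=(140,212,180,252),rib=(296,287,337,350)).items(): x0,y0,x1,y1=b; print(n,(d[y0:y1,x0:x1]>90).mean().round(3))
"
```

```text
t 44.45 s,l,z [ 516.8 -219.3  240. ] ee [ 0.001 -0.002 -1.   ] hd -1.319 F [-0.3  0.3  0.6] gap 34.2 ff 0.0
63 [354.66666667 221.12698413] q from image 0.122 miss 0.26
q from hand 1.094 r 142.1
radial out 0.6 tangential open 0.1
tile L n 32 slope -0.0002 l@-45 27.4 l@-90 27.4 l@-135 27.4 rms 0.10
tile R n 32 slope 0.0026 l@-45 -26.9 l@-90 -27.0 l@-135 -27.2 rms 0.26
plate L n 74 slope -0.0054 l@-45 55.5 l@-90 55.7 l@-135 56.0 rms 0.32
plate R n 70 slope -0.0052 l@-45 -55.0 l@-90 -54.8 l@-135 -54.5 rms 0.33
upper edge d,l [[-41.9, 22.7], [-41.8, 20.5], [-41.8, 18.2], [-42.0, 16.1], [-42.0, -12.9], [-42.1, -15.1], [-42.2, -17.3], [-42.0, -19.6], [-41.8, -21.9], [-41.9, -24.1]]
ball 0.5186607463584357 -0.04367152580206274 0.1271066893202965 [np.float64(5.903205818981063e-05), np.float64(5.903205818967839e-05)]
white 0.755
spray 0.389
cup 0.0
rib 0.017
```

The clip is down on the tile (ball height gives q about 0.13), and the tile is still square, central and home. The changes over the white tile and sprayer in the top view come from the arm hanging over them; it never went near them low down. Handing in.

```bash
python3 -c "
from rig import manip
print(manip.close_job())"
```

```text
the job is handed in; nothing more can be done
None
```

The blue tile is loaded glaze up, square, central and home against the fence; the clip was brought down under control and released onto it, and the job was handed in at about 45 s, after two pinches that crept on the ball and were let go with the clip springing back open; I did not separately re-check that the white tile and spray bottle are unmoved, but the arm never went low near them.

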